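Pack and press a tube of tins at the dispatch bench

TASK

Draw the carriage out to the loading end and stack flat tins in its cardboard tube, choosing among the tall and low ones so that the top of the stack ends between the two black lines; then slide the carriage fully home under the hand press, push the knob down firmly onto the stack and let the sprung plunger come up slowly under your hand, never letting it fly up, and draw the carriage fully out again. Put every tin that is left over into the plywood tray, and leave the other things on the bench where they are.

Things in the scene. Friction and masses are not known exactly. Their poses are not given: they have to be found in the camera images.
- tube_floor (a point): centre of the inner floor of the upright cardboard tube fixed on the sliding carriage: bore 73 mm, wall 4 mm, floor 20 mm above the bench, rim 100 mm above its floor, open at the top. Two full-height slots about 45 mm wide, facing this frame's -x (the front, towards the robot) and +x, let fingers reach down inside on either side of a tin. Two black lines run round the outside, 76 mm and 94 mm above the tube's floor. z is up, y is the direction of the carriage's travel
- carriage (a joint): travel of the carriage along the base of the hand press, in m: 0 fully out at the loading end, 0.200 fully home with the tube right under the plunger; moves along the +y axis of point tube_floor; held where it is left by about 2 N of friction; stops at both ends
- carriage_handle (a point): middle of the top of the carriage's black upright handle, 120 mm in front of the tube's axis: 20 mm wide along the travel, 14 mm thick, free-standing over its upper 75 mm, its top 99 mm above the bench; same axes as point tube_floor
- knob_top (a point): middle of the flat top of the plunger's round black push knob (50 mm in diameter, 22 mm high), 260 mm above the bench when the plunger is up. The plunger slides straight down through the overhanging arm of the press; a grey column 95 to 130 mm behind it (+x) carries the arm
- plunger (a joint): how far the plunger is pushed down, in m: 0 fully up, at most 0.045. A spring drives it up (about 2 N at the top, rising by 1.2 N per 10 mm) with hardly any damping, so it flies up if let go
- press_foot (a point): centre of the underside of the plunger's round steel foot, 50 mm in diameter, moving with the knob; it is 132 mm above the bench when up, so that it meets a stack 80 mm high after 32 mm of travel and one 90 mm high after 22 mm. A firm push takes 5 to 10 N more than the spring once the foot has met the stack. The tube passes below it with 12 mm to spare
- tray_in (a point): centre of the inner floor of the open plywood tray for spare tins: inside 130 mm (x) by 260 mm (y), floor 5 mm thick, walls 24 mm high over the bench, 5 mm thick; z up; fixed
- tall0_mid (a point): a flat round metal tin, 64 mm in diameter and 30 mm high, standing flat on the bench at the start; this point is its centre, half-way up, z along the tin's axis. There are three such tins, of which some may be absent
- tall1_mid (a point): a flat round metal tin, 64 mm in diameter and 30 mm high, standing flat on the bench at the start; this point is its centre, half-way up, z along the tin's axis. There are three such tins, of which some may be absent
- tall2_mid (a point): a flat round metal tin, 64 mm in diameter and 30 mm high, standing flat on the bench at the start; this point is its centre, half-way up, z along the tin's axis. There are three such tins, of which some may be absent
- low0_mid (a point): a flat round metal tin, 64 mm in diameter and 20 mm high, standing flat on the bench at the start; this point is its centre, half-way up, z along the tin's axis. There are three such tins, of which some may be absent
- low1_mid (a point): a flat round metal tin, 64 mm in diameter and 20 mm high, standing flat on the bench at the start; this point is its centre, half-way up, z along the tin's axis. There are three such tins, of which some may be absent
- low2_mid (a point): a flat round metal tin, 64 mm in diameter and 20 mm high, standing flat on the bench at the start; this point is its centre, half-way up, z along the tin's axis. There are three such tins, of which some may be absent
- tape_roll: bystander: a roll of brown tape lying flat, 100 mm across, 48 mm high; origin under its centre
- small_carton: bystander: small carton, 100 x 75 x 60 mm; origin under its centre
- spray_bottle: bystander: white plastic bottle, 60 mm across, 150 mm high; origin under its centre
- mug: bystander: white mug, 80 mm across, 90 mm high; origin under its centre
- stapler: bystander: stapler, 150 mm long along x, about 50 mm high; origin under its centre
- wood_block: bystander: wooden block, 90 (x) x 45 x 30 mm; origin under its centre
Mind the look-alikes: they are no part of the job. Leave any yellow look-alike of the part that bears low0_mid alone.

How it is judged:
By the outcome, as a careful person would: the job done as asked, in the order asked, and still so for the second after the job is handed in, with the robot touching nothing.
Of tall0, tall1, tall2, low0, low1, low2 only 4 to 6 are there at a start; the rules pass over those that are not, and their reading is None.
At some moment in a run one of tall0, tall1, tall2, low0, low1, low2 may be knocked a few centimetres aside while the robot is not near it.
It also fails if it takes over 210 s, if anything falls off the work surface, if the arm or the gripper's body presses on something with over 40 N, if the wrist force passes 120 N, or if a joint passes its speed limit or range.

ROBOT

A 6-joint arm with a two-finger parallel gripper is mounted at the origin on the work surface. World frame = base frame: x ahead of the robot, y to its left, z up, the work surface at z = 0. Lengths are in mm, angles in rad, forces in N, time in s.
With the tool pointing down it reaches from about 350 to 875 mm from the base axis. Payload 4.2 kg.
Tool frame: the origin (TCP) lies at the very end of the fingers, on their centre line; the grasp point (between the pads) lies 19 mm behind it (arm.grasp_offset is the distance from the TCP to the grasp point, in mm); z points along the fingers, y is the direction in which the jaws open and shut (so a half turn about z gives the same grasp; the last joint's range is limited). The gripper opens to 85 mm and grips with 20 to 120 N. Pads are 22 mm wide; open, the fingers measure 114 mm over their backs; the gripper's body (76 mm by 85 mm) begins 54 mm behind the grasp point. The pads swing forward as they close: fully open they stand 13 mm farther back than shut.
Start: joints at [-0.848, 0.385, 0.008, 0, -1.194, -0.259], TCP at [279.605, -558.946, 231.312] pointing down, gripper open.
Joint ranges: [-3.14, 3.14], [-1.21, 2.06], [-1.07, 1.41], [-3.16, 2.05], [-2.99, -0.16], [-3.1, 3.1]. Speed limits (rad/s): [2.79, 2.79, 3.14, 3.14, 3.14, 3.14].

INTERFACE

Orientations are given as a unit quaternion [x, y, z, w].
In Python, from bench import arm gives the robot as it stands.
- The arm moves only by the tool arm_command, never from a script. Its argument "commands" is one flat list of numbers, 4 for each row, row after row: the shift along the tool's x, y, z in m, then the turn about the tool's z in degrees. In form: [tx, ty, tz, roll, tx, ty, tz, roll, ...]. A call has exactly 5 rows; each row shifts and turns the pose as measured when the row begins, along the tool's axes as they then stand; what a row does not reach is not made up. A row lasts 1/10 s, in which the tool goes at most 50 mm and 8.59 degrees, less where a joint would pass 70% of its speed; a pose out of reach is approached as far as the arm can. A call with a gripper value outside its range is refused whole. "jaw" is the opening, from 0 (shut) to 1 (fully open), set as the call begins (left out, the last holds). The fingers move at their own pace and stop on an object; the grip force is fixed at half the most. Time passes only in rows, so rows that do not move let the fingers close, or fill a call up. It gives the time, the measured TCP pose, the force and the opening at its end, in the units of the state.
- arm.read_state(): the state, without advancing time (a new reading comes with each control period).
- arm.get_image(name): name is "scene" or "top" or "wrist"; returns the picture (400x640x3 uint8, red, green, blue); there is no depth.
- arm.camera_info(name): a dict with "camera_matrix" (3x3 intrinsics, pixels), "k1" (the pictures are not rectified: a ray, as slopes to the right and down, at radius r is drawn at 1 + k1 r^2 times it, then the intrinsics apply), "world_from_camera" (4x4, takes a point from camera to world coordinates). Camera axes: x right, y down, z forward; pixel columns grow to the right and rows downward; lengths in mm; the calibration is good to about 2 mm. A picture is of the moment at which its call begins: read the wrist's pose just before it. camera_info takes no time and is no camera call; for the wrist camera it gives the pose at the moment of the call.
- arm.job_done(): hands the job in, once; it reports no verdict.
Trained networks look in the newest picture that a camera, given by its name, has taken for a name from the list of things; names that differ only in an ending like _2 or _b are one class to them, and where a whole thing is asked for, a point or a joint stands for the part that bears it (a point fixed in the world has none). Each returns a list of dicts, best first, with "confidence" (0 to 1); they miss things now and then, are a little off and sometimes report something else, mostly with a low value. They report only what shows in the picture. A call takes as long as a camera call. They do not tell look-alikes from the thing itself.
- arm.regions_of(camera, target): "mask" (400x640 bool, what is visible of it).
- arm.place_of(camera, target): "centre" ([x, y, z] in mm, in the coordinates of the camera as it stood for that picture, good to about 4 mm: a listed point, or the origin of a listed thing).
The state is a dict: "clock": time; "joints": joint angles; "joint_vel": joint speeds; "joint_efforts": joint torques, N m; "position": TCP position; "ee_rot": TCP orientation; "contact_force": force on the tool from outside, world axes, zero at the start; "wrist_torque": the same for the moment, N m; "gripper_width": finger opening in mm.
Only numpy, scipy, OpenCV 4.12 (cv2) and the standard library are available. Lean on these libraries where they do the work, as an engineer would, in place of code of your own. Each camera call takes 0.05 s, during which the arm holds its last target.

## Working session

There is one attempt and no reset: what is moved stays moved. The work goes in short steps, Python scripts to look and compute and a tool call to move; the robot and the scene stay as the last step left them, time stands still between calls to the robot, and variables do not carry over. Pictures are saved under pics/ and viewed, and the job is handed in when it is done.

Besides the shell and the picture viewer there is one more tool, called after "Call:" by a JSON object that holds its "name" and its "arguments", one argument or row to a line. arm_command: Moves the arm, as the interface text tells. Its arguments: {"type":"object","properties":{"commands":{"type":"array"},"jaw":{"type":"number"}},"required":["commands"]}

```bash
ls; mkdir -p pics
cat > h.py <<'E'
import numpy as np, cv2
from bench import arm
from scipy.spatial.transform import Rotation as R
def pix2ray(info,u,v):
    K=np.array(info["camera_matrix"]);k=info["k1"]
    d=np.array([(u-K[0,2])/K[0,0],(v-K[1,2])/K[1,1]])
    s=d.copy()
    for _ in range(20): s=d/(1+k*(s@s))
    T=np.array(info["world_from_camera"]);
    return T[:3,3],T[:3,:3]@np.array([s[0],s[1],1.])
def at_z(info,u,v,z):
    o,d=pix2ray(info,u,v); return o+d*(z-o[2])/d[2]
def proj(info,p):
    T=np.array(info["world_from_camera"]);K=np.array(info["camera_matrix"])
    c=T[:3,:3].T@(np.array(p)-T[:3,3]); s=c[:2]/c[2]; s=s*(1+info["k1"]*(s@s))
    return K[0,0]*s[0]+K[0,2],K[1,1]*s[1]+K[1,2]
def save(name,fn):
    im=arm.get_image(name); cv2.imwrite("pics/"+fn,im[:,:,::-1]); return im
def w(info,c):
    T=np.array(info["world_from_camera"]); return T[:3,:3]@np.array(c)+T[:3,3]
def st():
    s=arm.read_state(); 
    print("t",s["clock"],"p",np.round(s["position"],1),"R",np.round(R.from_quat(s["ee_rot"]).as_matrix(),3).tolist(),"F",np.round(s["contact_force"],1),"w",round(s["gripper_width"],1)); return s
E
python3 - <<'E'
from h import *
s=st(); print(s)
for n in ["scene","top","wrist"]:
    save(n,n+"0.png"); i=arm.camera_info(n); print(n,np.round(i["world_from_camera"],3).tolist(),i["camera_matrix"],i["k1"])
    if n=="wrist": continue
    for t in ["tube_floor","carriage_handle","knob_top","press_foot","tray_in","tall0_mid","low0_mid","tape_roll","small_carton","spray_bottle","mug","stapler","wood_block"]:
        print(t,[(np.round(w(i,r["centre"])).tolist(),round(r["confidence"],2)) for r in arm.place_of(n,t)])
print(arm.read_state()["clock"])
E
```

```text
pics
t 0.0 p [ 279.3 -558.4  230.2] R [[-0.894, -0.447, -0.001], [-0.447, 0.894, 0.002], [0.0, 0.002, -1.0]] F [0.4 0.3 0.3] w 85.2
{'clock': 0.0, 'joints': array([-8.48403966e-01,  3.85545924e-01,  6.60587844e-03, -4.95416512e-04,
       -1.19401031e+00, -2.58610312e-01]), 'joint_vel': array([ 6.48713949e-04, -9.04558334e-05, -3.45730154e-04,  2.70065190e-04,
       -1.01418834e-03,  9.81849811e-04]), 'joint_efforts': array([ 2.42714596e-03, -3.92289519e+01,  1.88401508e+01,  4.18636590e+00,
       -4.67875347e-03, -2.77917870e-06]), 'position': array([ 279.3355827 , -558.43630523,  230.22073758]), 'ee_rot': array([-2.29729259e-01,  9.73253952e-01,  1.05848613e-03, -3.04258459e-04]), 'contact_force': array([0.42662968, 0.28956319, 0.3459769 ]), 'wrist_torque': array([-0.04375466,  0.02529697, -0.017175  ]), 'gripper_width': 85.17649602111422}
scene [[-0.74, 0.461, -0.49, 1295.802], [0.672, 0.488, -0.557, 804.513], [-0.018, -0.741, -0.671, 1178.802], [0.0, 0.0, 0.0, 1.0]] [[485.6870781    0.         314.97445253]
 [  0.         485.6870781  199.55103861]
 [  0.           0.          
[... 1389 characters left out ...]
0.39)]
tall0_mid []
low0_mid [([415.0, -365.0, 9.0], 0.86), ([297.0, -182.0, 10.0], 0.71), ([524.0, -238.0, 8.0], 0.7), ([327.0, -284.0, 9.0], 0.54)]
tape_roll [([453.0, -503.0, 1.0], 0.84)]
small_carton [([618.0, -467.0, 3.0], 0.8)]
spray_bottle [([632.0, 416.0, 2.0], 0.7), ([430.0, -259.0, 15.0], 0.58)]
mug [([787.0, -6.0, 1.0], 0.97)]
stapler [([369.0, 428.0, -1.0], 0.72)]
wood_block [([500.0, 449.0, -0.0], 0.74)]
wrist [[-0.447, 0.857, 0.256, 213.634], [0.895, 0.428, 0.129, -591.671], [0.001, 0.287, -0.958, 373.425], [0.0, 0.0, 0.0, 1.0]] [[322.41377803   0.         319.35528276]
 [  0.         322.41377803 200.83355133]
 [  0.           0.           1.        ]] -0.0590329833789325
1.45
```

View pics/scene0.png

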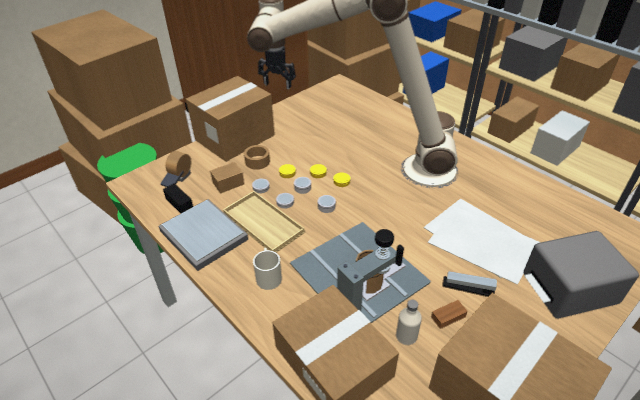

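View pics/top0.png

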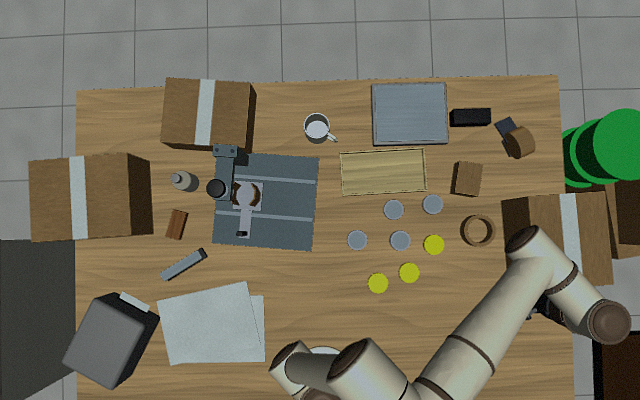

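View pics/wrist0.png

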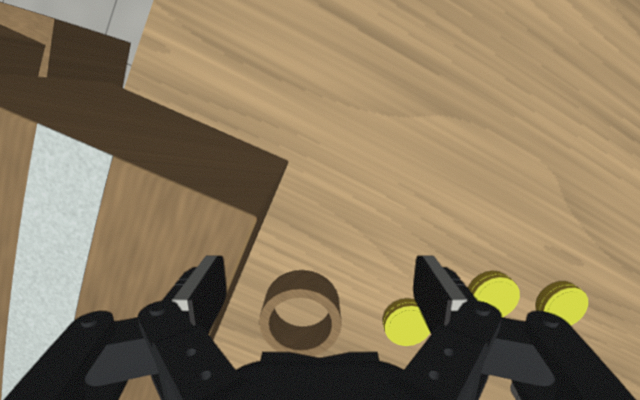

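Run:
```python
import cv2,numpy as np
a=cv2.imread("pics/scene0.png");b=cv2.imread("pics/top0.png")
c=cv2.resize(a[160:225,235:360],None,fx=6,fy=6,interpolation=cv2.INTER_CUBIC)
cv2.imwrite("pics/z1.png",c)
c=cv2.resize(a[220:320,290:440],None,fx=5,fy=5,interpolation=cv2.INTER_CUBIC)
cv2.imwrite("pics/z2.png",c)
c=cv2.resize(b[140:260,200:330],None,fx=5,fy=5,interpolation=cv2.INTER_CUBIC)
cv2.imwrite("pics/z3.png",c)
```

```text
(no output)
```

View pics/z1.png

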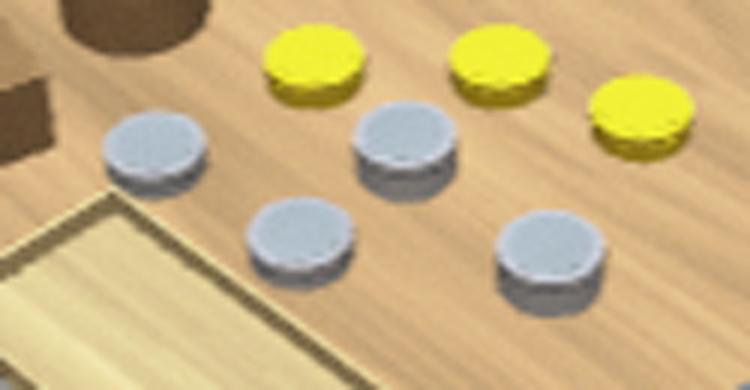

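View pics/z2.png

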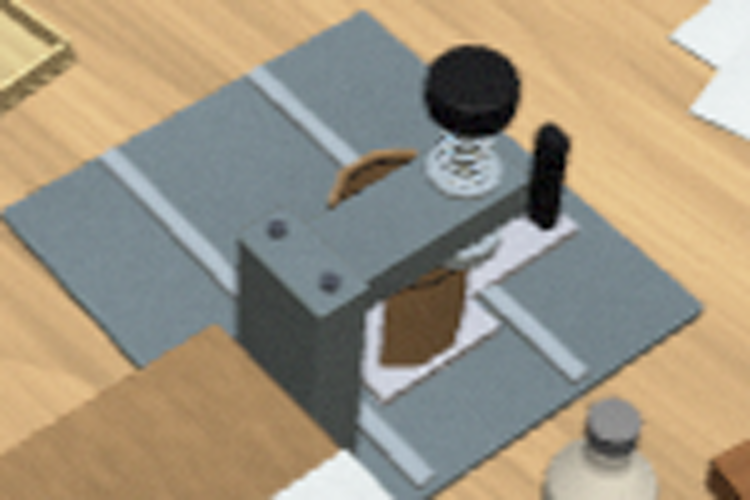

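View pics/z3.png

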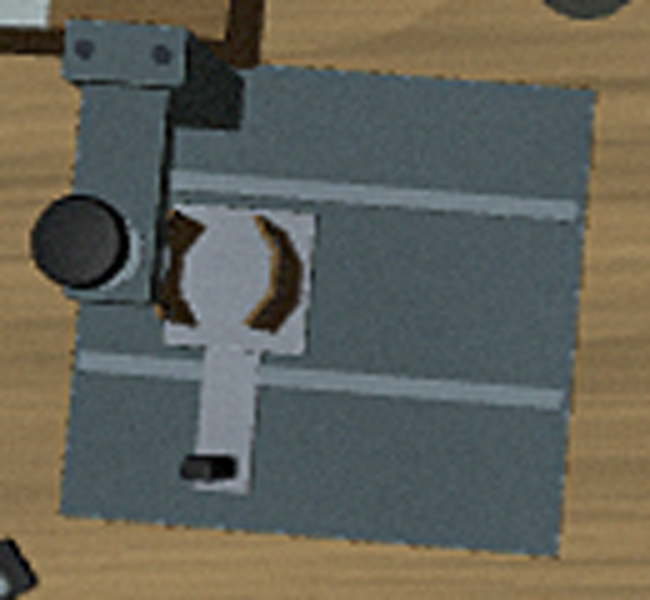

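```bash
cat >> h.py <<'E'
def plan(target,ang=None,n=5,step=0.045,s=None,pos=None,yaw=None):
    """target world mm, ang=desired tool-x heading deg; prints rows"""
    s=s or arm.read_state(); M=R.from_quat(s["ee_rot"]).as_matrix()
    p=np.array(s["position"]) if pos is None else np.array(pos,float); cur=np.degrees(np.arctan2(M[1,0],M[0,0])) if yaw is None else yaw
    t=np.array(target,float)
    dr=0 if ang is None else ((cur-ang+180)%360-180)
    d=t-p; k=max(int(np.ceil(np.linalg.norm(d)/1000/step)),int(np.ceil(abs(dr)/8.5)),1)
    rows=[];h=cur
    for i in range(k):
        c,sn=np.cos(np.radians(h)),np.sin(np.radians(h))
        x=np.array([c,sn,0]);y=np.array([sn,-c,0])
        e=d/k/1000
        rows+= [round(float(v),4) for v in (e@x,e@y,-e[2],dr/k)]
        h-=dr/k
    while len(rows)%20: rows+=[0,0,0,0]
    print("p",np.round(p,1),"yaw",round(cur,1),"d",np.round(d,1),"dr",round(dr,1))
    for i in range(0,len(rows),20): print(rows[i:i+20])
E
python3 - <<'E'
from h import *
a=cv2.imread("pics/top0.png");b=cv2.imread("pics/scene0.png")
it=arm.camera_info("top");isc=arm.camera_info("scene")
for z,P in ((30,[(357,240),(400,240)]),(20,[(394,210),(432,204)])):
    for u,v in P: 
        p=at_z(it,u,v,z); print(z,(u,v),np.round(p,1),"scene px",np.round(proj(isc,p),1))
plan([461,236,190],174.2)
E
```

```text
30 (357, 240) [ 432.7 -121.5   30. ] scene px [325.4 200. ]
30 (400, 240) [ 429.1 -255.8   30. ] scene px [301.2 181.7]
20 (394, 210) [ 523.7 -241.8   20. ] scene px [283.9 197.4]
20 (432, 204) [ 539.4 -362.5   20. ] scene px [259.9 183.5]
p [ 279.6 -558.9  231.3] yaw -153.4 d [181.4 794.9 -41.3] dr 32.4
[-0.0273, 0.0331, 0.0022, 1.7038, -0.0263, 0.0339, 0.0022, 1.7038, -0.0252, 0.0347, 0.0022, 1.7038, -0.0242, 0.0354, 0.0022, 1.7038, -0.0231, 0.0361, 0.0022, 1.7038]
[-0.022, 0.0368, 0.0022, 1.7038, -0.0209, 0.0375, 0.0022, 1.7038, -0.0198, 0.0381, 0.0022, 1.7038, -0.0187, 0.0386, 0.0022, 1.7038, -0.0175, 0.0392, 0.0022, 1.7038]
[-0.0163, 0.0397, 0.0022, 1.7038, -0.0152, 0.0401, 0.0022, 1.7038, -0.014, 0.0406, 0.0022, 1.7038, -0.0127, 0.041, 0.0022, 1.7038, -0.0115, 0.0413, 0.0022, 1.7038]
[-0.0103, 0.0417, 0.0022, 1.7038, -0.009, 0.042, 0.0022, 1.7038, -0.0078, 0.0422, 0.0022, 1.7038, -0.0065, 0.0424, 0.0022, 1.7038, 0, 0, 0, 0]
```

Candidates for the tins are as follows. Grey ones are at top-view (357,240), (400,240), (394,210) and (432,204). Yellow look-alikes are at (434,244), (409,272) and (378,283), to be left alone. The close crop shows the first two grey ones are tall and the last two low. The stack will therefore be 2 tall + 1 low = 80 mm, leaving one low tin for the tray. I'll do the carriage first.

Call:
{"name": "arm_command", "arguments": {
  "commands": [-0.027,0.033,0.002,1.7,-0.026,0.034,0.002,1.7,-0.025,0.035,0.002,1.7,-0.024,0.035,0.002,1.7,-0.023,0.036,0.002,1.7],
  "jaw": 0.6
}}

```text
clock: 1.95
position: [327.8, -349.1, 219.2]
ee_rot: [-0.15, 0.989, -0.001, -0.0]
contact_force: [-0.1, 0.4, -0.4]
gripper_width: 51.4
```

Call:
{"name": "arm_command", "arguments": {
  "commands": [-0.022,0.037,0.002,1.7,-0.021,0.037,0.002,1.7,-0.02,0.038,0.002,1.7,-0.019,0.039,0.002,1.7,-0.018,0.039,0.002,1.7]
}}

```text
clock: 2.45
position: [380.8, -132.8, 210.2]
ee_rot: [-0.072, 0.997, -0.002, 0.003]
contact_force: [1.5, -0.8, 0.7]
gripper_width: 51.2
```

Call:
{"name": "arm_command", "arguments": {
  "commands": [-0.016,0.04,0.002,1.7,-0.015,0.04,0.002,1.7,-0.014,0.041,0.002,1.7,-0.013,0.041,0.002,1.7,-0.011,0.041,0.002,1.7]
}}

```text
clock: 2.95
position: [433.6, 85.0, 202.5]
ee_rot: [0.004, 1.0, -0.0, 0.006]
contact_force: [1.4, -0.5, -0.9]
gripper_width: 51.3
```

Run:
```python
from h import *
st()
plan([461,236,190],174.2)
```

```text
t 2.95 p [433.6  85.  202.5] R [[-1.0, 0.008, 0.013], [0.008, 1.0, -0.001], [-0.013, -0.001, -1.0]] F [ 1.4 -0.5 -0.9] w 51.3
p [433.6  85.  202.5] yaw 179.6 d [ 27.4 151.  -12.5] dr 5.4
[-0.0066, 0.0378, 0.0031, 1.3421, -0.0057, 0.038, 0.0031, 1.3421, -0.0048, 0.0381, 0.0031, 1.3421, -0.0039, 0.0382, 0.0031, 1.3421, 0, 0, 0, 0]
```

Call:
{"name": "arm_command", "arguments": {
  "commands": [-0.007,0.03,0.0,1.4,-0.006,0.03,0.0,1.4,-0.005,0.03,0.0,1.3,0,0,0,1.3,0,0,0,0]
}}

```text
clock: 3.45
position: [455.8, 183.9, 203.2]
ee_rot: [0.049, 0.999, 0.001, 0.008]
contact_force: [-0.2, -0.0, 0.1]
gripper_width: 51.2
```

Run:
```python
from h import *
st(); i=arm.camera_info("wrist"); save("wrist","w1.png")
for t in ["carriage_handle","tube_floor","knob_top","press_foot"]:
    print(t,[(np.round(w(i,r["centre"]),1).tolist(),round(r["confidence"],2)) for r in arm.place_of("wrist",t)])
```

```text
t 3.45 p [455.8 183.9 203.2] R [[-0.995, 0.098, 0.015], [0.098, 0.995, 0.001], [-0.015, 0.002, -1.0]] F [-0.2 -0.   0.1] w 51.2
carriage_handle [([460.2, 237.1, 97.1], 0.84)]
tube_floor [([585.2, 222.8, 22.8], 0.81)]
knob_top [([367.0, 432.6, 4.4], 0.18)]
press_foot [([368.2, 433.4, 1.6], 0.4)]
```

View pics/w1.png

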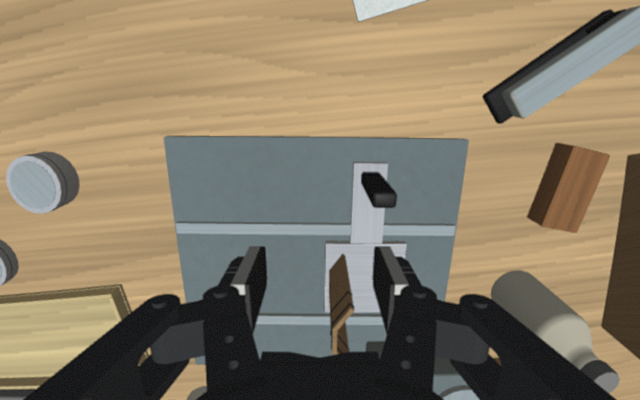

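Run:
```python
from h import *
i=arm.camera_info("wrist")
for uv in [(384,200)]: print(at_z(i,*uv,99))
a=at_z(i,176,222,12);b=at_z(i,454,231,12);print(a,b,np.degrees(np.arctan2(*(b-a)[:2])))
a=at_z(i,165,137,10);b=at_z(i,467,139,10);print(a,b,np.degrees(np.arctan2(*(b-a)[:2])))
im=cv2.imread("pics/w1.png"); cv2.imwrite("pics/w1z.png",cv2.resize(im[150:260,330:430],None,fx=5,fy=5))
plan([460,237,190],174.2)
```

```text
[462.00385718 234.25459808  99.        ]
[493.36047463  18.57496865  12.        ] [535.702126   327.91927888  12.        ] 7.793955229871376
[400.16339923  27.715031    10.        ] [433.7580219  340.02329367  10.        ] 6.1396297963891655
p [455.8 182.6 203.5] yaw 174.3 d [  4.2  54.4 -13.5] dr 0.1
[0.0006, 0.0273, 0.0067, 0.0493, 0.0007, 0.0273, 0.0067, 0.0493, 0, 0, 0, 0, 0, 0, 0, 0, 0, 0, 0, 0]
```

View pics/w1z.png

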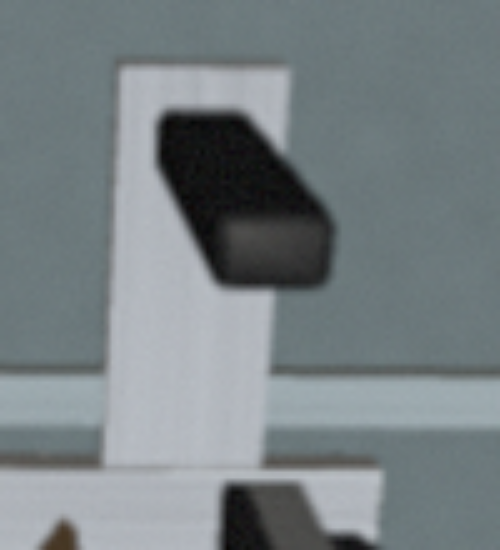

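Run:
```python
from h import *
plan([462,235,203],173.7)
```

```text
p [455.8 182.6 203.5] yaw 174.3 d [ 6.2 52.4 -0.5] dr 0.6
[-0.0005, 0.0264, 0.0002, 0.2993, -0.0003, 0.0264, 0.0002, 0.2993, 0, 0, 0, 0, 0, 0, 0, 0, 0, 0, 0, 0]
```

Call:
{"name": "arm_command", "arguments": {
  "commands": [0,0.026,0,0.3,0,0.026,0,0.3,0,0,0.03,0,0,0,0.03,0,0,0,0,0]
}}

```text
clock: 4.2
position: [463.5, 233.1, 144.7]
ee_rot: [0.058, 0.998, 0.003, 0.01]
contact_force: [-1.2, -0.4, -0.3]
gripper_width: 51.6
```

Call:
{"name": "arm_command", "arguments": {
  "commands": [0,0,0.02,0,0,0,0.02,0,0,0,0.02,0,0,0,0.02,0,0,0,0,0]
}}

```text
clock: 4.7
position: [469.4, 233.1, 69.8]
ee_rot: [0.059, 0.998, 0.006, 0.014]
contact_force: [0.1, 0.4, -1.0]
gripper_width: 51.1
```

Run:
```python
from h import *
st(); i=arm.camera_info("wrist"); save("wrist","w2.png")
plan([462,235,60],173.7)
```

```text
t 4.7 p [469.4 233.1  69.8] R [[-0.993, 0.117, 0.029], [0.117, 0.993, 0.01], [-0.028, 0.013, -1.0]] F [ 0.1  0.4 -1. ] w 51.1
p [470.5 233.9  71.3] yaw 173.3 d [ -8.5   1.1 -11.3] dr -0.4
[0.0085, 0.0001, 0.0113, -0.3865, 0, 0, 0, 0, 0, 0, 0, 0, 0, 0, 0, 0, 0, 0, 0, 0]
```

View pics/w2.png

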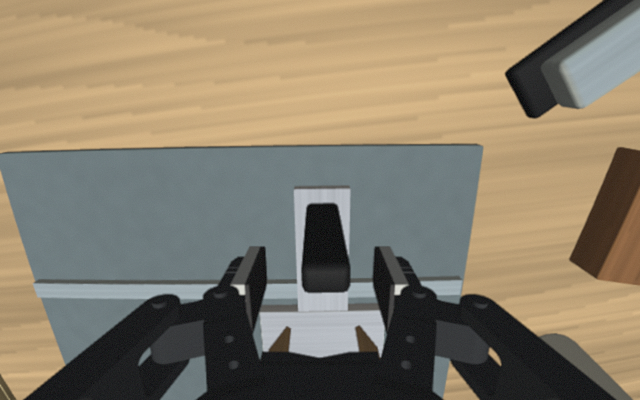

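Call:
{"name": "arm_command", "arguments": {
  "commands": [0.008,0,0.005,-0.4,0,-0.01,0,0,0,-0.01,0,0,0,-0.015,0,0,0,-0.015,0,0]
}}

```text
clock: 5.25
position: [459.7, 186.4, 70.2]
ee_rot: [0.053, 0.998, 0.012, 0.02]
contact_force: [0.0, 2.9, -2.2]
gripper_width: 51.0
```

Call:
{"name": "arm_command", "arguments": {
  "commands": [0,-0.015,0,0,0,-0.015,0,0,0,-0.015,0,0,0,-0.015,0,0,0,-0.015,0,0]
}}

```text
clock: 5.75
position: [451.3, 105.1, 69.7]
ee_rot: [0.053, 0.998, 0.013, 0.022]
contact_force: [-1.0, 3.4, 1.8]
gripper_width: 51.3
```

Run:
```python
from h import *
st(); i=arm.camera_info("wrist"); save("wrist","w3.png")
for n in ("wrist","top"):
  i=arm.camera_info(n)
  if n=="top": save("top","t1.png")
  for t in ["carriage_handle","tube_floor"]:
    print(t,[(np.round(w(i,r["centre"]),1).tolist(),round(r["confidence"],2)) for r in arm.place_of(n,t)])
```

```text
t 5.75 p [451.3 105.1  69.7] R [[-0.993, 0.106, 0.045], [0.107, 0.994, 0.023], [-0.042, 0.028, -0.999]] F [-1.   3.4  1.8] w 51.3
carriage_handle [([448.1, 117.4, 97.2], 0.79)]
tube_floor [([568.1, 103.3, 18.6], 0.79)]
carriage_handle [([450.1, 116.0, 99.9], 0.59), ([787.5, -8.9, 3.0], 0.37)]
tube_floor []
```

View pics/w3.png

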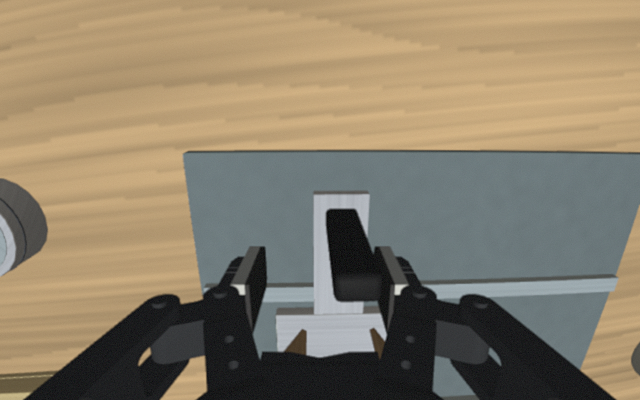

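Call:
{"name": "arm_command", "arguments": {
  "commands": [0,-0.01,0,0,0,-0.008,0,0,0,-0.006,0,0,0,-0.005,0,0,0,-0.003,0,0]
}}

```text
clock: 6.55
position: [449.1, 74.7, 68.8]
ee_rot: [0.051, 0.998, 0.014, 0.023]
contact_force: [-0.5, 2.1, 1.9]
gripper_width: 51.3
```

Call:
{"name": "arm_command", "arguments": {
  "commands": [0,-0.003,0,0,0,-0.003,0,0,0,-0.003,0,0,0,-0.003,0,0,0,-0.003,0,0]
}}

```text
clock: 7.05
position: [448.5, 65.3, 68.6]
ee_rot: [0.052, 0.998, 0.02, 0.025]
contact_force: [-7.6, 24.0, -0.0]
gripper_width: 51.6
```

Call:
{"name": "arm_command", "arguments": {
  "commands": [0,0.012,0,0,0,0,0,0,0,0,-0.03,0,0,0,-0.04,0,0,0,-0.04,0]
}}

```text
clock: 7.55
position: [438.7, 70.5, 174.9]
ee_rot: [0.052, 0.998, 0.013, 0.015]
contact_force: [1.2, 0.3, -0.7]
gripper_width: 51.5
```

Run:
```python
from h import *
st(); i=arm.camera_info("wrist"); save("wrist","w4.png")
for t in ["carriage_handle","tube_floor"]:
    print(t,[(np.round(w(i,r["centre"]),1).tolist(),round(r["confidence"],2)) for r in arm.place_of("wrist",t)])
```

```text
t 7.55 p [438.7  70.5 174.9] R [[-0.994, 0.103, 0.032], [0.104, 0.994, 0.025], [-0.029, 0.028, -0.999]] F [ 1.2  0.3 -0.7] w 51.5
carriage_handle [([445.9, 83.2, 97.2], 0.77)]
tube_floor [([569.2, 67.3, 16.7], 0.64)]
```

View pics/w4.png

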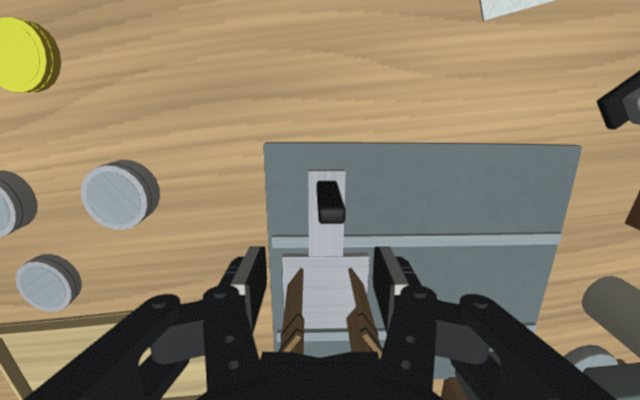

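Run:
```python
from h import *
s=arm.read_state(); print(np.round(np.degrees(s["joints"]),1))
i=arm.camera_info("wrist")
print(at_z(i,333,215,99), at_z(i,113,195,30), at_z(i,42,284,20))
print(np.round(w(arm.camera_info("top"),[0,0,0])))
plan([433,-121,174],-96)
```

```text
[  30.     6.3  -29.6   -0.4  -51.3 -125.7]
[448.06395891  83.40883911  99.        ] [ 431.90746757 -116.34176779   30.        ] [ 523.69109224 -235.67134778   20.        ]
[ 478.  -28. 1425.]
p [441.   71.6 176.8] yaw 174.0 d [  -8.  -192.6   -2.8] dr -90.0
[-0.0011, -0.0175, 0.0003, -8.1784, 0.0014, -0.0175, 0.0003, -8.1784, 0.0039, -0.0171, 0.0003, -8.1784, 0.0063, -0.0164, 0.0003, -8.1784, 0.0085, -0.0153, 0.0003, -8.1784]
[0.0106, -0.0139, 0.0003, -8.1784, 0.0125, -0.0123, 0.0003, -8.1784, 0.0141, -0.0104, 0.0003, -8.1784, 0.0155, -0.0083, 0.0003, -8.1784, 0.0165, -0.006, 0.0003, -8.1784]
[0.0172, -0.0036, 0.0003, -8.1784, 0, 0, 0, 0, 0, 0, 0, 0, 0, 0, 0, 0, 0, 0, 0, 0]
```

Call:
{"name": "arm_command", "arguments": {
  "commands": [0,-0.018,0,-8.2,0.001,-0.018,0,-8.2,0.004,-0.017,0,-8.2,0.006,-0.016,0,-8.2,0.0085,-0.015,0,-8.2],
  "jaw": 1
}}

```text
clock: 8.2
position: [432.3, -21.1, 168.0]
ee_rot: [-0.315, 0.949, 0.007, 0.017]
contact_force: [0.9, 0.2, -0.9]
gripper_width: 85.5
```

Call:
{"name": "arm_command", "arguments": {
  "commands": [0.011,-0.014,0,-8.2,0.0125,-0.012,0,-8.2,0.014,-0.01,0,-8.2,0.0155,-0.008,0,-8.2,0.0165,-0.006,0,-8.2]
}}

```text
clock: 8.7
position: [423.8, -114.9, 157.6]
ee_rot: [-0.638, 0.77, 0.006, 0.009]
contact_force: [0.0, -0.1, 0.7]
gripper_width: 85.5
```

Run:
```python
from h import *
st(); i=arm.camera_info("wrist"); save("wrist","w5.png")
for t in ["tall0_mid","low0_mid"]:
    print(t,[(np.round(w(i,r["centre"]),1).tolist(),round(r["confidence"],2)) for r in arm.place_of("wrist",t)])
plan([432,-119,120],-96)
```

```text
t 8.7 p [ 423.8 -114.9  157.6] R [[-0.186, -0.983, 0.007], [-0.982, 0.186, 0.021], [-0.022, -0.003, -1.0]] F [ 0.  -0.1  0.7] w 85.5
tall0_mid []
low0_mid [([296.0, -181.7, 11.4], 0.6), ([523.6, -238.1, 11.5], 0.59)]
p [ 424.1 -114.6  157.7] yaw -101.3 d [  7.9  -4.4 -37.7] dr -5.3
[0.0028, -0.0086, 0.0377, -5.323, 0, 0, 0, 0, 0, 0, 0, 0, 0, 0, 0, 0, 0, 0, 0, 0]
```

View pics/w5.png

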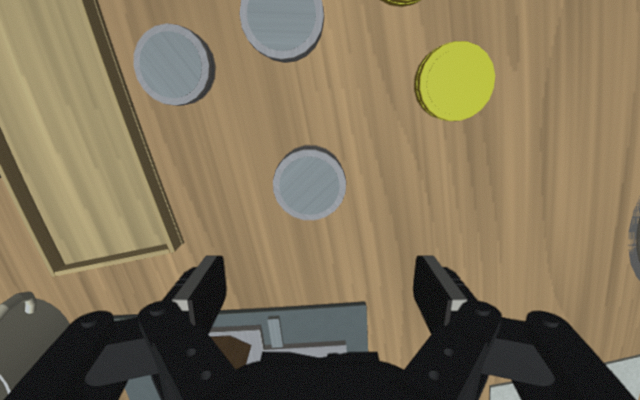

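```bash
cat >> h.py <<'E'
def tins(fn,info,z=30):
    im=cv2.imread("pics/"+fn); hsv=cv2.cvtColor(im,cv2.COLOR_BGR2HSV)
    return im,hsv
E
python3 - <<'E'
from h import *
i=arm.camera_info("wrist")
for uv,z in [((309,184),30),((282,17),30),((172,64),20)]: print(np.round(at_z(i,*uv,z),1))
E
```

```text
[ 431.5 -120.7   30. ]
[ 424.7 -252.    30. ]
[ 521.2 -239.5   20. ]
```

Call:
{"name": "arm_command", "arguments": {
  "commands": [0.002,-0.009,0.01,-2.7,0.002,-0.001,0.02,-2.6,0,0,0.02,0,0,0,0.02,0,0,0,0,0]
}}

```text
clock: 9.35
position: [432.0, -117.5, 83.5]
ee_rot: [-0.666, 0.746, 0.007, 0.008]
contact_force: [-0.3, 0.1, -0.6]
gripper_width: 85.5
```

Run:
```python
from h import *
st(); i=arm.camera_info("wrist"); save("wrist","w6.png")
plan([432,-121,8],-96,step=.02)
```

```text
t 9.35 p [ 432.  -117.5   83.5] R [[-0.114, -0.993, 0.003], [-0.993, 0.114, 0.021], [-0.021, -0.001, -1.0]] F [-0.3  0.1 -0.6] w 85.5
p [ 433.2 -117.6   84.8] yaw -96.5 d [ -1.2  -3.4 -76.8] dr -0.5
[0.0009, 0.0002, 0.0192, -0.1199, 0.0009, 0.0002, 0.0192, -0.1199, 0.0009, 0.0002, 0.0192, -0.1199, 0.0009, 0.0002, 0.0192, -0.1199, 0, 0, 0, 0]
```

View pics/w6.png

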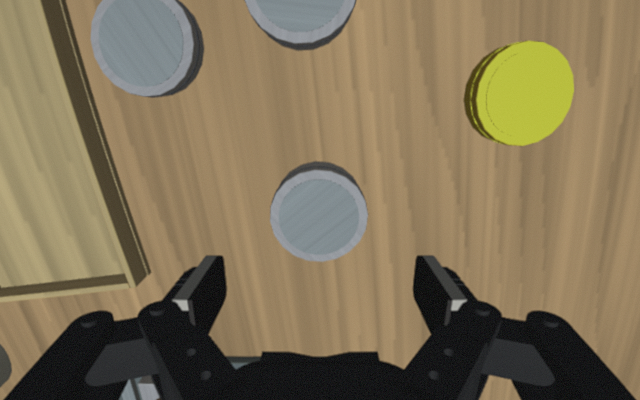

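Call:
{"name": "arm_command", "arguments": {
  "commands": [0.001,0,0.019,0,0.001,0,0.019,0,0.001,0,0.019,0,0.001,0,0.016,0,0,0,0,0]
}}

```text
clock: 9.9
position: [438.5, -118.5, 14.8]
ee_rot: [-0.665, 0.747, 0.002, 0.013]
contact_force: [0.3, 0.3, -0.4]
gripper_width: 85.0
```

Run:
```python
from h import *
st(); i=arm.camera_info("wrist"); save("wrist","w7.png")
plan([432,-121,8],-96,step=.02)
```

```text
t 9.9 p [ 438.5 -118.5   14.8] R [[-0.115, -0.993, 0.017], [-0.993, 0.115, 0.02], [-0.022, -0.014, -1.0]] F [ 0.3  0.3 -0.4] w 85.0
p [ 439.4 -118.5   15.8] yaw -96.5 d [-7.4 -2.5 -7.8] dr -0.5
[0.0033, 0.0071, 0.0078, -0.534, 0, 0, 0, 0, 0, 0, 0, 0, 0, 0, 0, 0, 0, 0, 0, 0]
```

View pics/w7.png

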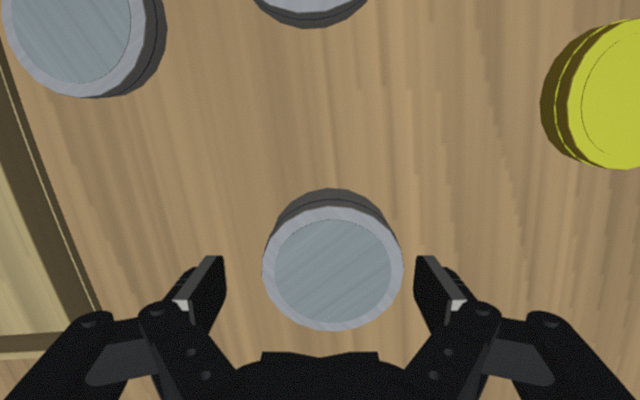

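Call:
{"name": "arm_command", "arguments": {
  "commands": [0.003,0.007,0.004,-0.5,0,0,0.004,0,0,0,0,0,0,0,0,0,0,0,0,0]
}}

```text
clock: 10.45
position: [434.3, -120.3, 10.9]
ee_rot: [-0.669, 0.743, -0.002, 0.017]
contact_force: [0.3, -0.4, -1.0]
gripper_width: 85.1
```

Call:
{"name": "arm_command", "arguments": {
  "commands": [0,0,0,0,0,0,0,0,0,0,0,0,0,0,0,0,0,0,0,0],
  "jaw": 0.6
}}

```text
clock: 10.95
position: [434.6, -120.3, 11.9]
ee_rot: [-0.669, 0.743, -0.002, 0.017]
contact_force: [-0.8, -0.0, 0.5]
gripper_width: 61.7
```

Run:
```python
from h import *
st(); i=arm.camera_info("wrist"); save("wrist","w8.png")
```

```text
t 10.95 p [ 434.6 -120.3   11.9] R [[-0.104, -0.994, 0.027], [-0.994, 0.104, 0.02], [-0.023, -0.025, -0.999]] F [-0.8 -0.   0.5] w 61.7
```

View pics/w8.png

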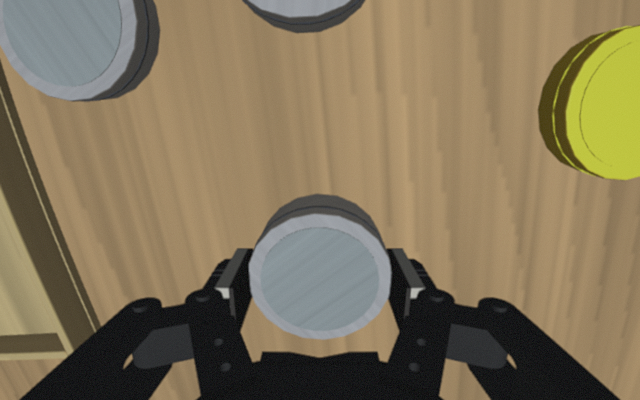

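Call:
{"name": "arm_command", "arguments": {
  "commands": [0,0,0,0,0,0,0,0,0,0,-0.01,0,0,0,-0.02,0,0,0,-0.03,0],
  "jaw": 0.4
}}

```text
clock: 11.5
position: [429.6, -121.7, 70.7]
ee_rot: [-0.669, 0.743, 0.002, 0.012]
contact_force: [0.9, 0.1, -1.2]
gripper_width: 61.8
```

Call:
{"name": "arm_command", "arguments": {
  "commands": [0,0,-0.035,0,0,0,-0.035,0,0,0,-0.035,0,0,0,-0.02,0,0,0,0,0]
}}

```text
clock: 12.0
position: [427.4, -124.6, 207.0]
ee_rot: [-0.669, 0.743, -0.001, 0.016]
contact_force: [0.2, -0.3, -0.8]
gripper_width: 61.7
```

Run:
```python
from h import *
st()
plan([560,45,200],-96.5,step=.035)
```

```text
t 12.0 p [ 427.4 -124.6  207. ] R [[-0.105, -0.994, 0.025], [-0.994, 0.105, 0.019], [-0.022, -0.023, -1.0]] F [ 0.2 -0.3 -0.8] w 61.7
p [ 427.4 -124.6  207. ] yaw -96.0 d [132.6 169.6  -7. ] dr 0.5
[-0.0261, -0.0163, 0.001, 0.07, -0.0261, -0.0163, 0.001, 0.07, -0.0261, -0.0162, 0.001, 0.07, -0.0261, -0.0162, 0.001, 0.07, -0.0262, -0.0162, 0.001, 0.07]
[-0.0262, -0.0161, 0.001, 0.07, -0.0262, -0.0161, 0.001, 0.07, 0, 0, 0, 0, 0, 0, 0, 0, 0, 0, 0, 0]
```

Call:
{"name": "arm_command", "arguments": {
  "commands": [-0.02,-0.012,0,0,-0.026,-0.016,0,0,-0.026,-0.016,0,0,-0.026,-0.016,0,0,-0.026,-0.016,0,0]
}}

```text
clock: 12.5
position: [512.7, -8.3, 208.9]
ee_rot: [-0.666, 0.746, 0.001, 0.014]
contact_force: [0.2, -0.5, -1.0]
gripper_width: 61.9
```

Call:
{"name": "arm_command", "arguments": {
  "commands": [-0.026,-0.016,0,0,-0.02,-0.013,0,0,-0.01,-0.006,0,0,0,0,0,0,0,0,0,0]
}}

```text
clock: 13.0
position: [552.6, 47.2, 204.3]
ee_rot: [-0.667, 0.745, 0.004, 0.009]
contact_force: [-0.6, 0.2, -1.3]
gripper_width: 61.6
```

Run:
```python
from h import *
st(); i=arm.camera_info("wrist"); save("wrist","w9.png")
for n in ("wrist","top","scene"):
  i=arm.camera_info(n)
  if n!="wrist": save(n,n+"9.png")
  for t in ["tube_floor","carriage_handle"]:
    print(t,[(np.round(w(i,r["centre"]),1).tolist(),round(r["confidence"],2)) for r in arm.place_of(n,t)])
```

```text
t 13.0 p [552.6  47.2 204.3] R [[-0.111, -0.994, 0.007], [-0.994, 0.111, 0.018], [-0.019, -0.005, -1.0]] F [-0.6  0.2 -1.3] w 61.6
tube_floor [([565.9, 65.6, 21.1], 0.71)]
carriage_handle [([444.0, 87.2, 97.5], 0.81)]
tube_floor [([565.3, 70.4, 19.4], 0.47)]
carriage_handle [([445.1, 78.4, 99.3], 0.81)]
tube_floor [([560.9, 66.5, 18.2], 0.77)]
carriage_handle [([441.3, 81.8, 101.2], 0.95)]
```

View pics/w9.png

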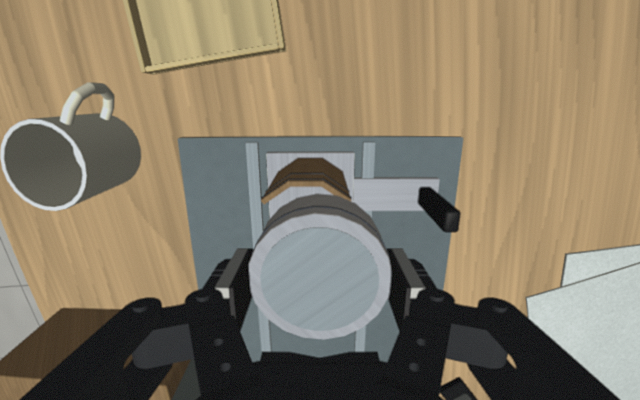

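View pics/top9.png

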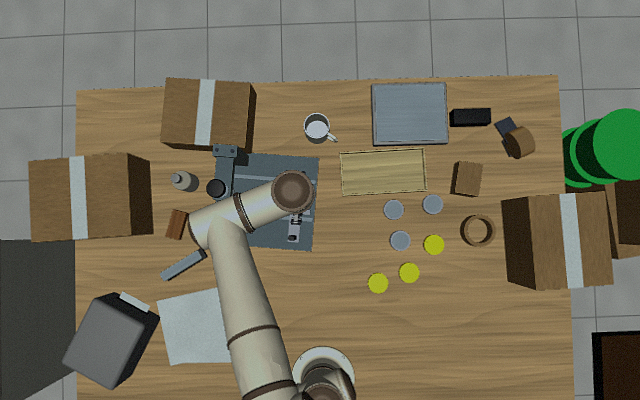

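View pics/scene9.png

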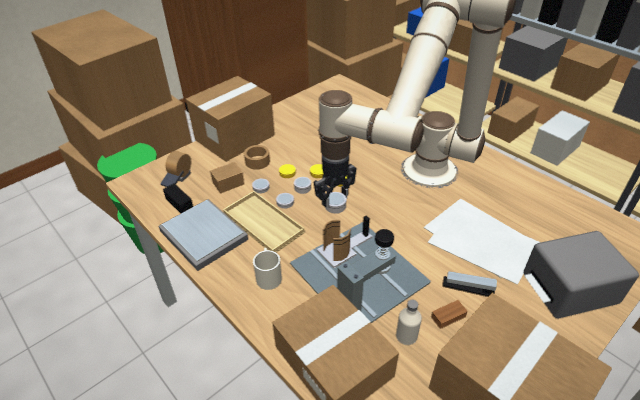

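Run:
```python
from h import *
im=cv2.imread("pics/w9.png"); cv2.imwrite("pics/w9z.png",cv2.resize(im[140:220,240:370],None,fx=6,fy=6,interpolation=cv2.INTER_CUBIC))
```

```text
(no output)
```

View pics/w9z.png

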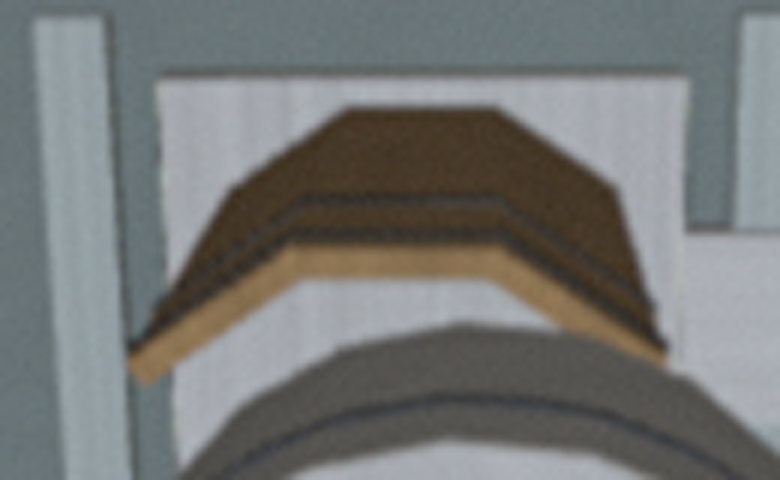

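Run:
```python
from h import *
i=arm.camera_info("wrist")
P=[at_z(i,u,v,120) for u,v in [(261.7,198.7),(288,180.8),(323.8,180.8),(350.8,198.7),(290,186.7),(321.7,186.7)]]
for p in P: print(np.round(p,1))
print(np.linalg.norm(P[0]-P[3]),np.linalg.norm(P[1]-P[2]))
m=(P[1]+P[2])/2; e=(P[0]+P[3])/2; print(m,e)
yd=np.array([np.sin(np.radians(6)),np.cos(np.radians(6)),0])
print("centre from outer facet",m+yd*40.5,"from ends",e+yd*22.5, "inner", (P[4]+P[5])/2+yd*36.5)
st()
```

```text
[595.2  37.9 120. ]
[573.9  26.6 120. ]
[548.2  29.4 120. ]
[529.9  45.1 120. ]
[573.1  31.1 120. ]
[550.2  33.6 120. ]
65.63384714332123 25.891211613151285
[561.05796521  27.99231939 120.        ] [562.53882353  41.47212224 120.        ]
centre from outer facet [565.29136798  68.27045615 120.        ] from ends [564.89071395  63.84886489 120.        ] inner [565.45424924  68.67415116 120.        ]
t 13.45 p [553.5  47.3 205.4] R [[-0.111, -0.994, 0.01], [-0.994, 0.111, 0.019], [-0.02, -0.008, -1.0]] F [-0.2  0.1 -2.1] w 61.9
```

Run:
```python
from h import *
i=arm.camera_info("wrist")
im=cv2.imread("pics/w9.png"); 
for uv in [(320,281),(250,281),(391,281),(320,226),(320,338)]: print(uv,at_z(i,*uv,223.5))
plan([565,67.5,205],-96)
```

```text
(320, 281) [552.4164566   47.68756872 223.5       ]
(250, 281) [582.91554497  44.52501163 223.5       ]
(391, 281) [521.61417321  51.11560174 223.5       ]
(320, 226) [549.55267185  21.97569325 223.5       ]
(320, 338) [555.82715894  78.32020903 223.5       ]
p [553.5  47.3 205.4] yaw -96.4 d [11.5 20.2 -0.4] dr -0.4
[-0.0213, -0.0092, 0.0004, -0.3593, 0, 0, 0, 0, 0, 0, 0, 0, 0, 0, 0, 0, 0, 0, 0, 0]
```

Run:
```python
from h import *
im=cv2.imread("pics/w9.png"); cv2.imwrite("pics/w9y.png",cv2.resize(im[185:350,220:420],None,fx=4,fy=4,interpolation=cv2.INTER_CUBIC))
```

```text
(no output)
```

View pics/w9y.png

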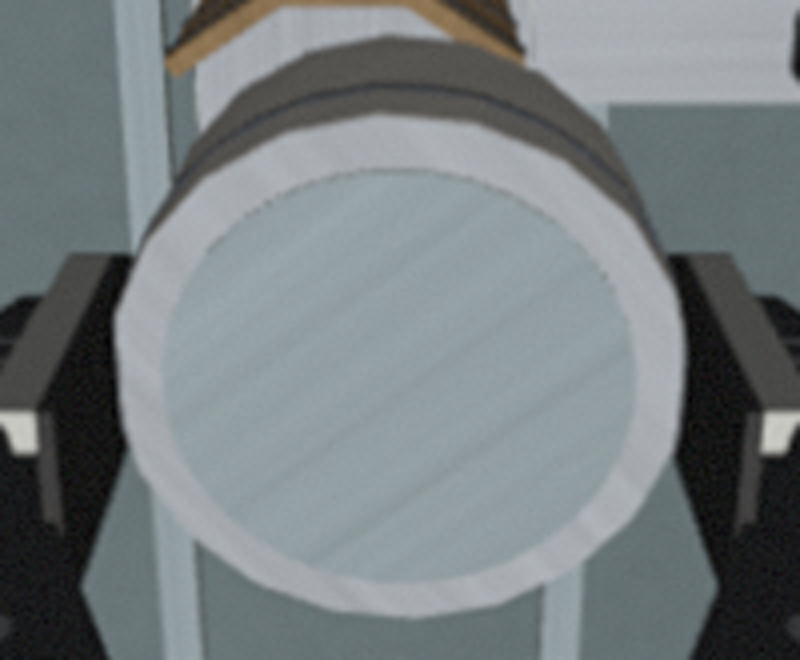

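Call:
{"name": "arm_command", "arguments": {
  "commands": [-0.011,-0.005,0,0,-0.01,-0.005,0,0,0,0,0.025,0,0,0,0.02,0,0,0,0,0]
}}

```text
clock: 13.95
position: [570.0, 72.0, 161.3]
ee_rot: [-0.667, 0.745, 0.003, 0.012]
contact_force: [-0.5, 0.9, -1.1]
gripper_width: 61.8
```

Run:
```python
from h import *
st()
plan([566,67.5,140],-96)
```

```text
t 13.95 p [570.   72.  161.3] R [[-0.11, -0.994, 0.015], [-0.994, 0.11, 0.02], [-0.022, -0.012, -1.0]] F [-0.5  0.9 -1.1] w 61.8
p [570.   72.  161.3] yaw -96.3 d [ -4.   -4.5 -21.3] dr -0.3
[0.0049, 0.0035, 0.0213, -0.2912, 0, 0, 0, 0, 0, 0, 0, 0, 0, 0, 0, 0, 0, 0, 0, 0]
```

Call:
{"name": "arm_command", "arguments": {
  "commands": [0.005,0.004,0.01,0,0,0,0.012,0,0,0,0,0,0,0,0,0,0,0,0,0]
}}

```text
clock: 14.45
position: [567.5, 68.9, 139.6]
ee_rot: [-0.668, 0.744, 0.002, 0.014]
contact_force: [1.3, 0.7, -1.8]
gripper_width: 61.5
```

Run:
```python
from h import *
st(); i=arm.camera_info("wrist"); save("wrist","w10.png")
plan([566,67.5,135],-96)
```

```text
t 14.45 p [567.5  68.9 139.6] R [[-0.108, -0.994, 0.018], [-0.994, 0.108, 0.021], [-0.022, -0.016, -1.0]] F [ 1.3  0.7 -1.8] w 61.5
p [567.7  69.  139.8] yaw -96.2 d [-1.7 -1.5 -4.8] dr -0.2
[0.0016, 0.0015, 0.0048, -0.2023, 0, 0, 0, 0, 0, 0, 0, 0, 0, 0, 0, 0, 0, 0, 0, 0]
```

View pics/w10.png

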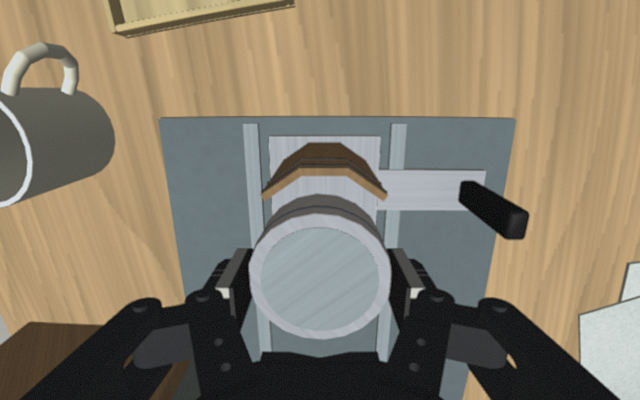

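Run:
```python
from h import *
im=cv2.imread("pics/w10.png"); cv2.imwrite("pics/w10z.png",cv2.resize(im[130:250,240:400],None,fx=5,fy=5,interpolation=cv2.INTER_CUBIC))
```

```text
(no output)
```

View pics/w10z.png

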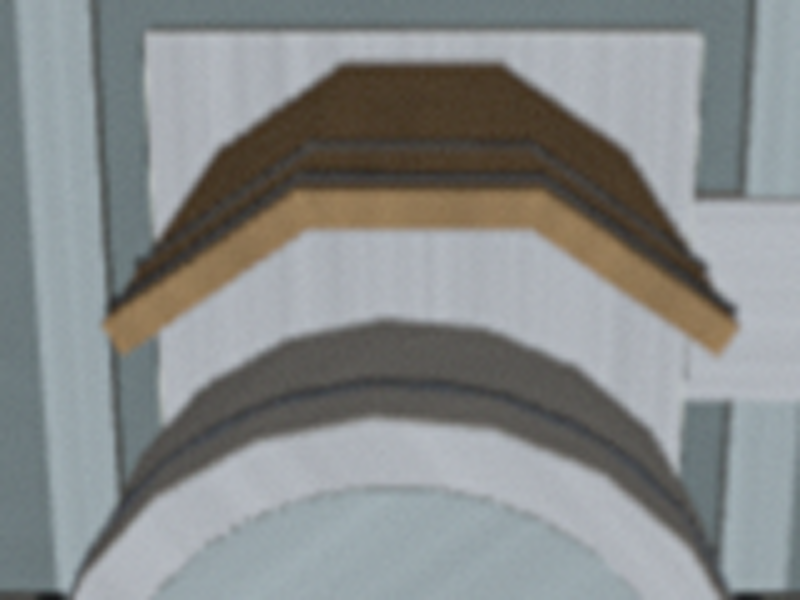

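Run:
```python
from h import *
i=arm.camera_info("wrist")
P=[at_z(i,u,v,120) for u,v in [(261,194.4),(298.6,168),(348.6,168),(387.6,194.4),(302,176),(347,176)]]
for p in P: print(np.round(p,1))
yd=np.array([np.sin(np.radians(6)),np.cos(np.radians(6)),0])
m=(P[1]+P[2])/2; e=(P[0]+P[3])/2
print("centre from outer facet",m+yd*40.5,"from ends",e+yd*22.5, "inner", (P[4]+P[5])/2+yd*36.5)
for z in (125,128,131): print("tin", at_z(i,317,194,z)+yd*32)
st()
```

```text
[594.5  38.2 120. ]
[573.2  26.4 120. ]
[548.  29. 120.]
[529.  45. 120.]
[572.   30.7 120. ]
[549.1  33.1 120. ]
centre from outer facet [564.80911101  67.98572908 120.        ] from ends [564.10574659  63.98614103 120.        ] inner [564.36808466  68.18921211 120.        ]
tin [568.47127495  71.35542652 125.        ]
tin [568.30220329  70.46340803 128.        ]
tin [568.13313163  69.57138953 131.        ]
t 14.5 p [567.7  69.  139.8] R [[-0.108, -0.994, 0.019], [-0.994, 0.108, 0.021], [-0.023, -0.016, -1.0]] F [ 0.4  0.2 -1.1] w 61.6
```

Run:
```python
from h import *
plan([563.5,65.5,110],-96,step=.015)
```

```text
p [567.7  69.  139.8] yaw -96.2 d [ -4.2  -3.5 -29.8] dr -0.2
[0.0013, 0.0013, 0.0099, -0.0674, 0.0013, 0.0013, 0.0099, -0.0674, 0.0013, 0.0013, 0.0099, -0.0674, 0, 0, 0, 0, 0, 0, 0, 0]
```

Call:
{"name": "arm_command", "arguments": {
  "commands": [0.0035,0.0045,0,0,0,0,0,0,0.0005,0,0.01,0,0.0005,0,0.01,0,0,0,0,0]
}}

```text
clock: 15.0
position: [563.1, 65.1, 119.3]
ee_rot: [-0.668, 0.744, 0.001, 0.015]
contact_force: [-1.4, -0.1, -1.5]
gripper_width: 61.5
```

Run:
```python
from h import *
st(); i=arm.camera_info("wrist"); save("wrist","w11.png")
plan([564,66.3,55],-96,step=.012)
```

```text
t 15.0 p [563.1  65.1 119.3] R [[-0.108, -0.994, 0.021], [-0.994, 0.109, 0.022], [-0.024, -0.019, -1.0]] F [-1.4 -0.1 -1.5] w 61.5
p [563.5  65.2 119.9] yaw -96.2 d [  0.5   1.1 -64.9] dr -0.2
[-0.0002, -0.0001, 0.0108, -0.0339, -0.0002, -0.0001, 0.0108, -0.0339, -0.0002, -0.0001, 0.0108, -0.0339, -0.0002, -0.0001, 0.0108, -0.0339, -0.0002, -0.0001, 0.0108, -0.0339]
[-0.0002, -0.0001, 0.0108, -0.0339, 0, 0, 0, 0, 0, 0, 0, 0, 0, 0, 0, 0, 0, 0, 0, 0]
```

View pics/w11.png

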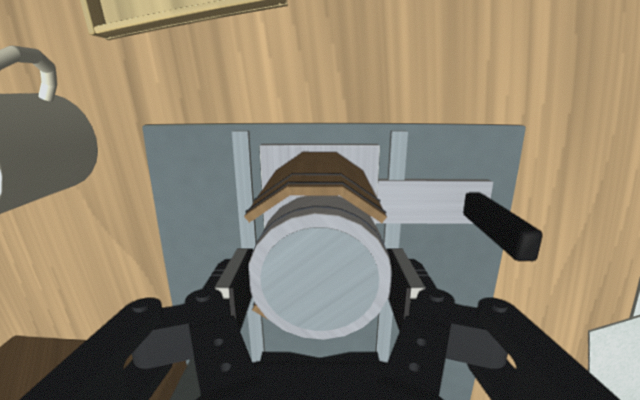

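Call:
{"name": "arm_command", "arguments": {
  "commands": [0,0,0.011,0,0,0,0.011,0,0,0,0.011,0,0,0,0,0,0,0,0,0]
}}

```text
clock: 15.55
position: [564.2, 65.9, 83.0]
ee_rot: [-0.668, 0.744, 0.001, 0.015]
contact_force: [0.4, -0.3, -1.2]
gripper_width: 61.9
```

Run:
```python
from h import *
st(); i=arm.camera_info("wrist"); save("wrist","w12.png")
```

```text
t 15.55 p [564.2  65.9  83. ] R [[-0.108, -0.994, 0.021], [-0.994, 0.108, 0.021], [-0.023, -0.018, -1.0]] F [ 0.4 -0.3 -1.2] w 61.9
```

View pics/w12.png

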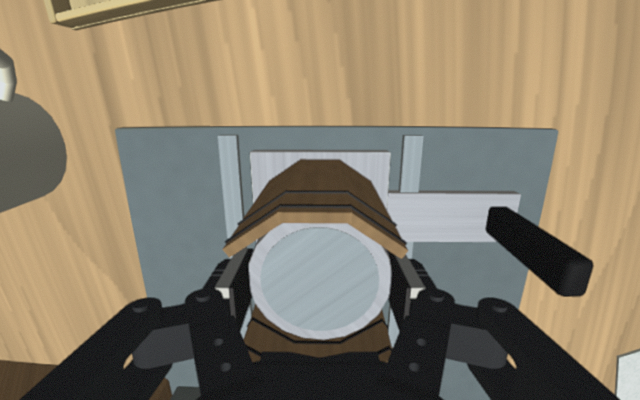

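Call:
{"name": "arm_command", "arguments": {
  "commands": [0,0,0.01,0,0,0,0.009,0,0,0,0.008,0,0,0,0,0,0,0,0,0]
}}

```text
clock: 16.1
position: [565.1, 66.7, 54.1]
ee_rot: [-0.668, 0.744, 0.001, 0.015]
contact_force: [0.0, -0.4, -0.6]
gripper_width: 61.5
```

Run:
```python
from h import *
st(); i=arm.camera_info("wrist"); save("wrist","w13.png")
```

```text
t 16.1 p [565.1  66.7  54.1] R [[-0.108, -0.994, 0.021], [-0.994, 0.108, 0.022], [-0.024, -0.019, -1.0]] F [ 0.  -0.4 -0.6] w 61.5
```

View pics/w13.png

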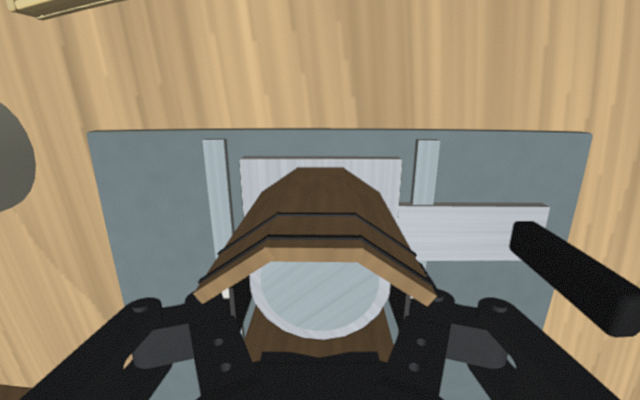

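Call:
{"name": "arm_command", "arguments": {
  "commands": [0,0,0,0,0,0,0,0,0,0,0,0,0,0,0,0,0,0,0,0],
  "jaw": 0.87
}}

```text
clock: 16.65
position: [566.4, 67.1, 56.0]
ee_rot: [-0.668, 0.744, 0.0, 0.017]
contact_force: [-0.1, -0.2, -1.2]
gripper_width: 74.1
```

Call:
{"name": "arm_command", "arguments": {
  "commands": [0,0,-0.02,0,0,0,-0.025,0,0,0,-0.025,0,0,0,-0.025,0,0,0,0,0]
}}

```text
clock: 17.15
position: [563.6, 64.6, 153.9]
ee_rot: [-0.668, 0.744, 0.0, 0.016]
contact_force: [0.7, -0.8, 0.0]
gripper_width: 74.1
```

Run:
```python
from h import *
st(); i=arm.camera_info("wrist"); save("wrist","w14.png")
```

```text
t 17.15 p [563.6  64.6 153.9] R [[-0.107, -0.994, 0.024], [-0.994, 0.108, 0.022], [-0.024, -0.021, -0.999]] F [ 0.7 -0.8  0. ] w 74.1
```

View pics/w14.png

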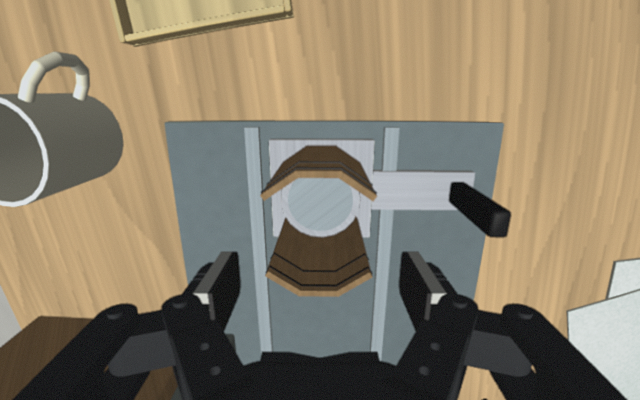

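Run:
```python
from h import *
i=arm.camera_info("wrist")
im=cv2.imread("pics/w14.png"); cv2.imwrite("pics/w14z.png",cv2.resize(im[135:305,240:400],None,fx=4,fy=4,interpolation=cv2.INTER_CUBIC))
plan([427,-245,165],-96,step=.042)
```

```text
p [562.4  64.4 152. ] yaw -96.2 d [-135.4 -309.4   13. ] dr -0.2
[0.0358, 0.0112, -0.0014, -0.023, 0.0358, 0.0113, -0.0014, -0.023, 0.0358, 0.0113, -0.0014, -0.023, 0.0358, 0.0113, -0.0014, -0.023, 0.0358, 0.0113, -0.0014, -0.023]
[0.0358, 0.0113, -0.0014, -0.023, 0.0358, 0.0113, -0.0014, -0.023, 0.0358, 0.0113, -0.0014, -0.023, 0.0358, 0.0114, -0.0014, -0.023, 0, 0, 0, 0]
```

View pics/w14z.png

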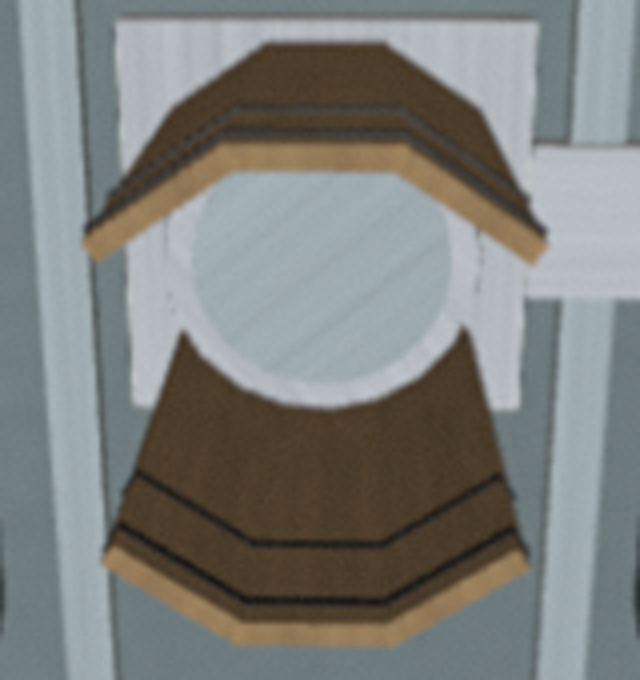

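Run:
```python
from h import *
i=arm.camera_info("wrist")
P=[at_z(i,u,v,120) for u,v in [(297,170),(342,170),(298.75,296.25),(338.75,296.25),(262,194),(376,194),(266,275),(371.5,276)]]
print(np.round(P,1).tolist()); print(np.mean(P[:4],0),np.mean(P[4:],0))
```

```text
[[570.2, 25.4, 120.0], [545.8, 28.0, 120.0], [579.7, 105.5, 120.0], [554.8, 107.9, 120.0], [591.6, 36.9, 120.0], [528.1, 43.5, 120.0], [597.8, 88.4, 120.0], [533.6, 95.4, 120.0]]
[562.62830828  66.66407028 120.        ] [562.77951898  66.07416981 120.        ]
```

Call:
{"name": "arm_command", "arguments": {
  "commands": [0.025,0.008,0,0,0.036,0.011,0,0,0.036,0.011,0,0,0.036,0.011,0,0,0.036,0.011,0,0],
  "jaw": 1
}}

```text
clock: 17.7
position: [489.7, -99.2, 142.6]
ee_rot: [-0.67, 0.742, 0.003, 0.013]
contact_force: [0.1, -0.3, 0.5]
gripper_width: 85.4
```

Call:
{"name": "arm_command", "arguments": {
  "commands": [0.036,0.011,0,0,0.036,0.011,0,0,0.036,0.011,0,0,0.025,0.01,0,0,0,0,0,0]
}}

```text
clock: 18.2
position: [424.9, -233.7, 133.6]
ee_rot: [-0.668, 0.744, 0.008, 0.01]
contact_force: [-1.2, 0.1, -0.3]
gripper_width: 85.1
```

Run:
```python
from h import *
st(); i=arm.camera_info("wrist"); save("wrist","w15.png")
```

```text
t 18.2 p [ 424.9 -233.7  133.6] R [[-0.106, -0.994, 0.004], [-0.994, 0.106, 0.024], [-0.025, -0.001, -1.0]] F [-1.2  0.1 -0.3] w 85.1
```

View pics/w15.png

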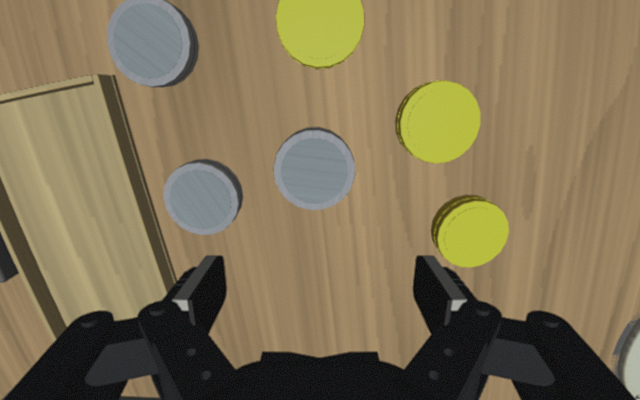

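Run:
```python
from h import *
i=arm.camera_info("wrist")
for uv,z in [((314.5,168.5),30),((201,197),20),((150,42),20),((473,233),20),((440,121),20)]: print(uv,np.round(at_z(i,*uv,z),1))
plan([427,-255,100],-96,step=.042)
```

```text
(314.5, 168.5) [ 426.2 -256.2   30. ]
(201, 197) [ 523.2 -240.2   20. ]
(150, 42) [ 536.3 -361.7   20. ]
(473, 233) [ 296.  -183.1   20. ]
(440, 121) [ 325.7 -281.3   20. ]
p [ 425.5 -232.9  133.6] yaw -96.1 d [  1.5 -22.1 -33.6] dr -0.1
[0.0218, -0.0039, 0.0336, -0.0526, 0, 0, 0, 0, 0, 0, 0, 0, 0, 0, 0, 0, 0, 0, 0, 0]
```

Call:
{"name": "arm_command", "arguments": {
  "commands": [0.012,-0.002,0,0,0.012,-0.001,0.02,0,0,0,0.025,0,0,0,0.025,0,0,0,0,0],
  "jaw": 0.92
}}

```text
clock: 18.75
position: [429.6, -255.4, 60.5]
ee_rot: [-0.671, 0.742, 0.007, 0.01]
contact_force: [-1.1, 0.4, 0.4]
gripper_width: 78.8
```

Run:
```python
from h import *
st(); i=arm.camera_info("wrist"); save("wrist","w16.png")
plan([426.5,-256,8],-96,step=.042)
```

```text
t 18.75 p [ 429.6 -255.4   60.5] R [[-0.1, -0.995, 0.006], [-0.995, 0.1, 0.024], [-0.024, -0.004, -1.0]] F [-1.1  0.4  0.4] w 78.8
p [ 431.  -256.    62.2] yaw -95.7 d [ -4.5  -0.  -54.2] dr 0.3
[0.0002, 0.0022, 0.0271, 0.1616, 0.0003, 0.0022, 0.0271, 0.1616, 0, 0, 0, 0, 0, 0, 0, 0, 0, 0, 0, 0]
```

View pics/w16.png

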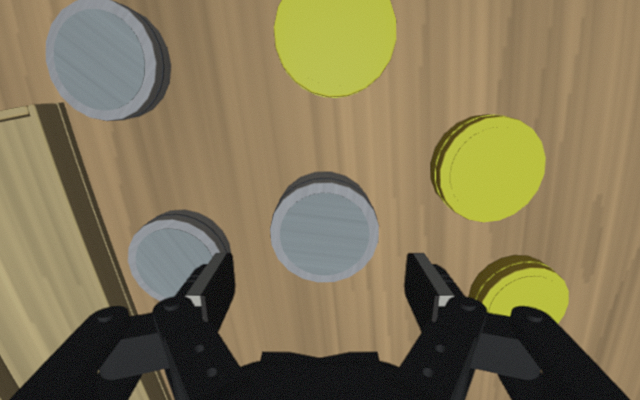

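Call:
{"name": "arm_command", "arguments": {
  "commands": [0.001,0.005,0,0,0.001,0.001,0.02,0,0,0.001,0.02,0,0,0.001,0.011,0,0,0,0,0]
}}

```text
clock: 19.3
position: [428.7, -256.8, 16.1]
ee_rot: [-0.673, 0.739, -0.001, 0.014]
contact_force: [-0.3, -0.6, 0.8]
gripper_width: 78.8
```

Run:
```python
from h import *
st(); i=arm.camera_info("wrist"); save("wrist","w17.png")
plan([426.5,-256,9],-96,step=.042)
```

```text
t 19.3 p [ 428.7 -256.8   16.1] R [[-0.094, -0.995, 0.022], [-0.995, 0.094, 0.018], [-0.02, -0.02, -1.0]] F [-0.3 -0.6  0.8] w 78.8
p [ 429.3 -257.    16.8] yaw -95.4 d [-2.8  1.  -7.8] dr 0.6
[-0.0008, 0.0029, 0.0078, 0.6447, 0, 0, 0, 0, 0, 0, 0, 0, 0, 0, 0, 0, 0, 0, 0, 0]
```

View pics/w17.png

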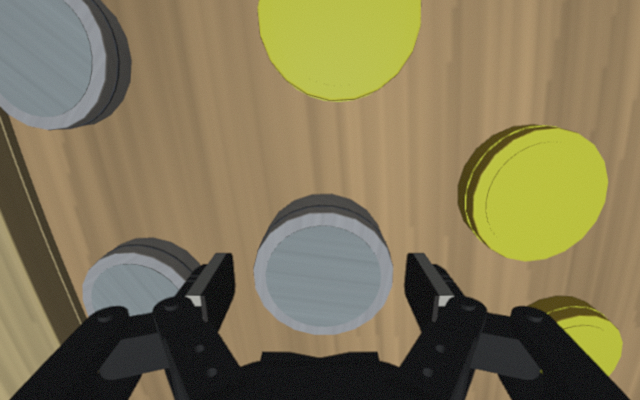

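Centred; lower a little, then grip.

Call:
{"name": "arm_command", "arguments": {
  "commands": [0,0.003,0.004,0.6,0,0,0.003,0,0,0,0,0,0,0,0,0,0,0,0,0]
}}

```text
clock: 19.85
position: [428.5, -257.2, 12.4]
ee_rot: [-0.669, 0.743, -0.004, 0.016]
contact_force: [-0.8, -0.0, -0.7]
gripper_width: 78.6
```

Call:
{"name": "arm_command", "arguments": {
  "commands": [0,0,0,0,0,0,0,0,0,0,0,0,0,0,0,0,0,0,0,0],
  "jaw": 0.4
}}

```text
clock: 20.35
position: [428.6, -257.3, 13.3]
ee_rot: [-0.669, 0.743, -0.004, 0.016]
contact_force: [-0.9, 0.3, 0.6]
gripper_width: 61.9
```

Call:
{"name": "arm_command", "arguments": {
  "commands": [0,0,-0.01,0,0,0,-0.02,0,0,0,-0.03,0,0,0,-0.035,0,0,0,-0.035,0]
}}

```text
clock: 20.85
position: [420.5, -258.1, 143.6]
ee_rot: [-0.669, 0.743, 0.002, 0.012]
contact_force: [0.8, 0.9, -1.1]
gripper_width: 61.3
```

Call:
{"name": "arm_command", "arguments": {
  "commands": [0,0,-0.035,0,0,0,-0.035,0,0,0,-0.01,0,0,0,0,0,0,0,0,0]
}}

```text
clock: 21.35
position: [419.2, -260.0, 233.3]
ee_rot: [-0.669, 0.743, -0.003, 0.015]
contact_force: [-1.6, 0.2, -1.2]
gripper_width: 61.1
```

Run:
```python
from h import *
st()
plan([562.5,66,200],-96,step=.042)
```

```text
t 21.35 p [ 419.2 -260.   233.3] R [[-0.105, -0.994, 0.026], [-0.994, 0.105, 0.017], [-0.019, -0.024, -1.0]] F [-1.6  0.2 -1.2] w 61.1
p [ 419.2 -260.   233.3] yaw -96.0 d [143.3 326.  -33.3] dr -0.0
[-0.0377, -0.012, 0.0037, -0.0016, -0.0377, -0.012, 0.0037, -0.0016, -0.0377, -0.012, 0.0037, -0.0016, -0.0377, -0.012, 0.0037, -0.0016, -0.0377, -0.012, 0.0037, -0.0016]
[-0.0377, -0.012, 0.0037, -0.0016, -0.0377, -0.012, 0.0037, -0.0016, -0.0377, -0.0121, 0.0037, -0.0016, -0.0377, -0.0121, 0.0037, -0.0016, 0, 0, 0, 0]
```

Call:
{"name": "arm_command", "arguments": {
  "commands": [-0.025,-0.008,0.004,0,-0.038,-0.012,0.004,0,-0.038,-0.012,0.004,0,-0.038,-0.012,0.004,0,-0.038,-0.012,0.004,0]
}}

```text
clock: 21.85
position: [490.2, -87.1, 208.0]
ee_rot: [-0.665, 0.747, 0.004, 0.009]
contact_force: [0.6, -1.1, -0.7]
gripper_width: 61.7
```

Call:
{"name": "arm_command", "arguments": {
  "commands": [-0.038,-0.012,0.004,0,-0.038,-0.012,0.004,0,-0.038,-0.012,0.004,0,-0.025,-0.012,0.004,0,0,0,0,0]
}}

```text
clock: 22.35
position: [551.4, 54.8, 181.5]
ee_rot: [-0.666, 0.745, 0.009, -0.0]
contact_force: [-0.3, -0.4, -2.2]
gripper_width: 61.7
```

Run:
```python
from h import *
st(); i=arm.camera_info("wrist"); save("wrist","w18.png")
plan([563,66.5,150],-96,step=.042)
```

```text
t 22.35 p [551.4  54.8 181.5] R [[-0.112, -0.994, -0.013], [-0.994, 0.111, 0.013], [-0.012, 0.014, -1.0]] F [-0.3 -0.4 -2.2] w 61.7
p [550.2  53.6 181.3] yaw -96.5 d [ 12.8  12.9 -31.3] dr -0.5
[-0.0142, -0.0112, 0.0313, -0.4654, 0, 0, 0, 0, 0, 0, 0, 0, 0, 0, 0, 0, 0, 0, 0, 0]
```

View pics/w18.png

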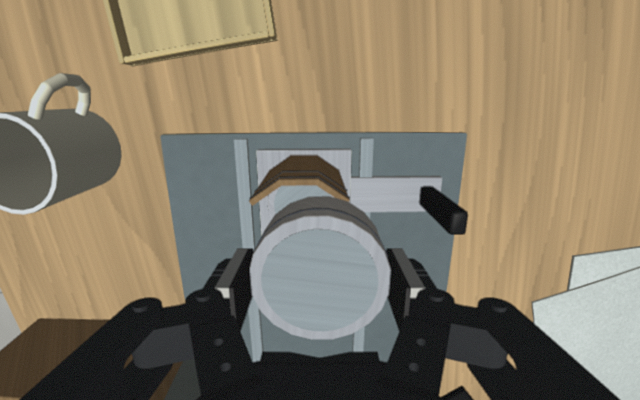

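Call:
{"name": "arm_command", "arguments": {
  "commands": [-0.007,-0.0065,0.005,-0.2,-0.007,-0.006,0.01,-0.2,0,0,0.015,0,0,0,0,0,0,0,0,0]
}}

```text
clock: 22.9
position: [562.7, 64.6, 145.6]
ee_rot: [-0.668, 0.744, 0.011, -0.004]
contact_force: [0.4, 0.6, -1.3]
gripper_width: 61.9
```

Run:
```python
from h import *
st(); i=arm.camera_info("wrist"); save("wrist","w19.png")
plan([564,66,135],-96,step=.042)
im=cv2.imread("pics/w19.png"); cv2.imwrite("pics/w19z.png",cv2.resize(im[130:250,240:400],None,fx=5,fy=5,interpolation=cv2.INTER_CUBIC))
```

```text
t 22.9 p [562.7  64.6 145.6] R [[-0.109, -0.994, -0.022], [-0.994, 0.109, 0.011], [-0.008, 0.023, -1.0]] F [ 0.4  0.6 -1.3] w 61.9
p [562.3  64.5 145.4] yaw -96.3 d [  1.7   1.5 -10.4] dr -0.3
[-0.0017, -0.0016, 0.0104, -0.2638, 0, 0, 0, 0, 0, 0, 0, 0, 0, 0, 0, 0, 0, 0, 0, 0]
```

View pics/w19z.png

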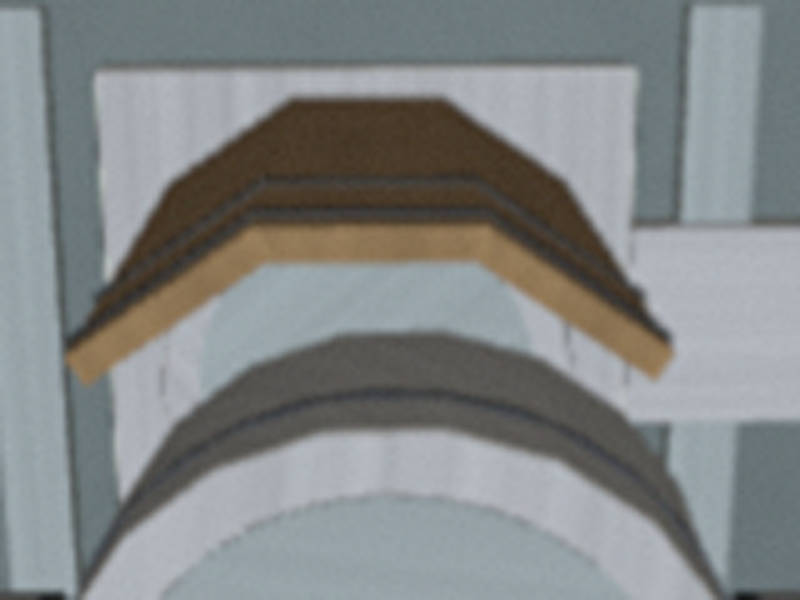

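Run:
```python
from h import *
i=arm.camera_info("wrist")
P=[at_z(i,u,v,120) for u,v in [(254,200.4),(290,174.4),(338,174.4),(374.4,199),(293,182),(336,182)]]
yd=np.array([np.sin(np.radians(6)),np.cos(np.radians(6)),0])
m=(P[1]+P[2])/2; e=(P[0]+P[3])/2
print("outer facet",m+yd*40.5,"ends",e+yd*25)
for z in (129,132): print("tin", at_z(i,319,196.4,z)+yd*32)
st()
```

```text
outer facet [563.92399461  67.49961994 120.        ] ends [563.70104196  65.99841424 120.        ]
tin [561.67062256  68.74764303 129.        ]
tin [561.64108242  67.86289576 132.        ]
t 22.95 p [562.3  64.5 145.4] R [[-0.109, -0.994, -0.022], [-0.994, 0.109, 0.011], [-0.008, 0.023, -1.0]] F [-0.9 -0.3 -0.6] w 61.8
```

Call:
{"name": "arm_command", "arguments": {
  "commands": [0,-0.003,0,0,0,0,0.008,0,0,0,0.01,0,0,0,0.008,0,0,0,0,0]
}}

```text
clock: 23.45
position: [565.6, 64.0, 118.9]
ee_rot: [-0.667, 0.745, 0.011, -0.003]
contact_force: [-0.0, 0.5, -1.7]
gripper_width: 61.4
```

Run:
```python
from h import *
st(); i=arm.camera_info("wrist"); save("wrist","w20.png")
plan([564.4,64.5,80],-96,step=.042)
```

```text
t 23.45 p [565.6  64.  118.9] R [[-0.11, -0.994, -0.019], [-0.994, 0.11, 0.012], [-0.01, 0.02, -1.0]] F [-0.   0.5 -1.7] w 61.4
p [566.   64.1 119.4] yaw -96.3 d [ -1.6   0.4 -39.4] dr -0.3
[-0.0003, 0.0016, 0.0394, -0.3178, 0, 0, 0, 0, 0, 0, 0, 0, 0, 0, 0, 0, 0, 0, 0, 0]
```

View pics/w20.png

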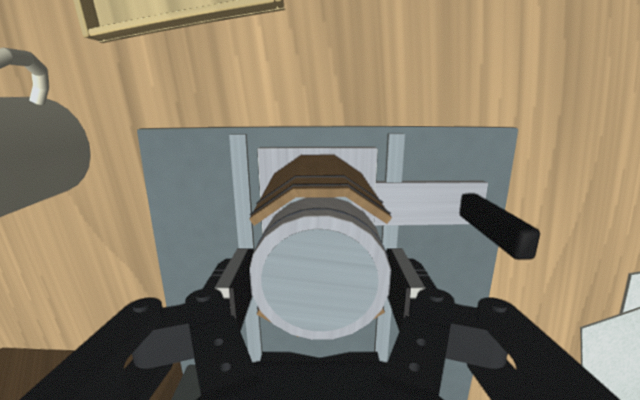

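Call:
{"name": "arm_command", "arguments": {
  "commands": [0,0,0.01,0,0,0,0.011,0,0,0,0.01,0,0,0,0,0,0,0,0,0]
}}

```text
clock: 24.0
position: [565.4, 64.6, 85.4]
ee_rot: [-0.667, 0.745, 0.011, -0.003]
contact_force: [-0.7, 0.2, -1.2]
gripper_width: 61.4
```

Call:
{"name": "arm_command", "arguments": {
  "commands": [0,0,0.009,0,0,0,0.006,0,0,0,0,0,0,0,0,0,0,0,0,0]
}}

```text
clock: 24.5
position: [565.6, 64.9, 69.6]
ee_rot: [-0.667, 0.745, 0.01, -0.002]
contact_force: [-0.5, 0.5, -0.9]
gripper_width: 61.0
```

Run:
```python
from h import *
st(); i=arm.camera_info("wrist"); save("wrist","w21.png")
```

```text
t 24.5 p [565.6  64.9  69.6] R [[-0.109, -0.994, -0.017], [-0.994, 0.109, 0.012], [-0.01, 0.019, -1.0]] F [-0.5  0.5 -0.9] w 61.0
```

View pics/w21.png

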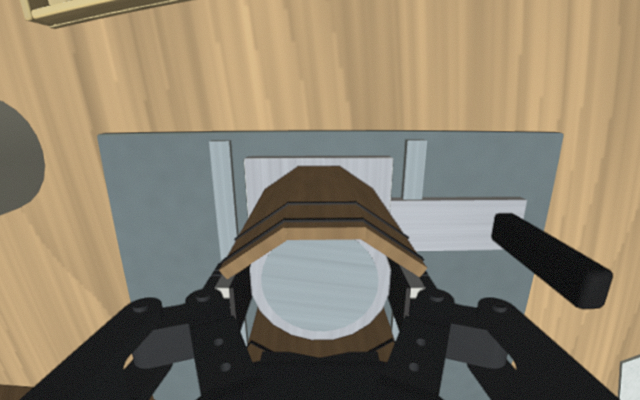

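Good; drop it the last few millimetres.

Call:
{"name": "arm_command", "arguments": {
  "commands": [0,0,0.004,0,0,0,0,0,0,0,0,0,0,0,0,0,0,0,0,0]
}}

```text
clock: 25.05
position: [566.0, 65.1, 66.0]
ee_rot: [-0.667, 0.745, 0.01, -0.002]
contact_force: [0.4, -0.8, -0.1]
gripper_width: 61.8
```

Call:
{"name": "arm_command", "arguments": {
  "commands": [0,0,0,0,0,0,0,0,0,0,0,0,0,0,0,0,0,0,0,0],
  "jaw": 0.87
}}

```text
clock: 25.55
position: [566.9, 65.3, 67.0]
ee_rot: [-0.668, 0.745, 0.009, -0.001]
contact_force: [-0.1, -0.5, 0.2]
gripper_width: 74.4
```

Call:
{"name": "arm_command", "arguments": {
  "commands": [0,0,-0.02,0,0,0,-0.025,0,0,0,-0.025,0,0,0,-0.025,0,0,0,0,0]
}}

```text
clock: 26.05
position: [567.7, 63.7, 164.4]
ee_rot: [-0.667, 0.745, 0.01, -0.002]
contact_force: [1.2, -0.5, -0.1]
gripper_width: 74.1
```

Run:
```python
from h import *
st(); i=arm.camera_info("wrist"); save("wrist","w22.png")
plan([520,-230,165],-96,step=.042)
```

```text
t 26.05 p [567.7  63.7 164.4] R [[-0.109, -0.994, -0.017], [-0.994, 0.109, 0.012], [-0.01, 0.018, -1.0]] F [ 1.2 -0.5 -0.1] w 74.1
p [566.4  63.5 162.5] yaw -96.3 d [ -46.4 -293.5    2.5] dr -0.3
[0.0371, 0.0018, -0.0003, -0.036, 0.0371, 0.0018, -0.0003, -0.036, 0.0371, 0.0018, -0.0003, -0.036, 0.0371, 0.0018, -0.0003, -0.036, 0.0371, 0.0018, -0.0003, -0.036]
[0.0371, 0.0019, -0.0003, -0.036, 0.0371, 0.0019, -0.0003, -0.036, 0.0371, 0.0019, -0.0003, -0.036, 0, 0, 0, 0, 0, 0, 0, 0]
```

View pics/w22.png

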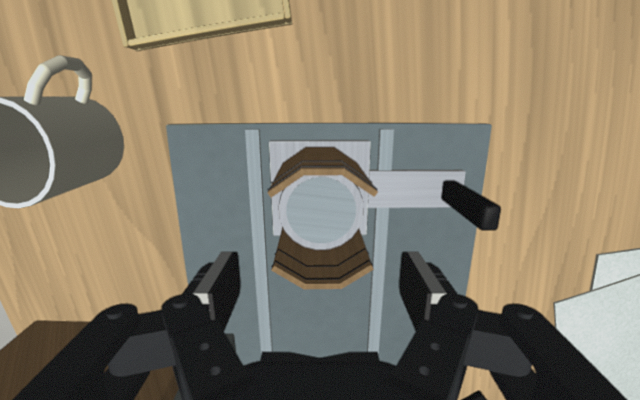

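Run:
```python
from h import *
plan([520,-235,165],-156,step=.042)
```

```text
p [566.4  63.5 162.5] yaw -96.3 d [ -46.4 -298.5    2.5] dr 59.7
[0.0377, 0.0017, -0.0003, 7.464, 0.0376, -0.0032, -0.0003, 7.464, 0.0369, -0.0081, -0.0003, 7.464, 0.0355, -0.0128, -0.0003, 7.464, 0.0336, -0.0173, -0.0003, 7.464]
[0.031, -0.0215, -0.0003, 7.464, 0.028, -0.0254, -0.0003, 7.464, 0.0244, -0.0288, -0.0003, 7.464, 0, 0, 0, 0, 0, 0, 0, 0]
```

Call:
{"name": "arm_command", "arguments": {
  "commands": [0.03,0.002,0,7.5,0.038,-0.003,0,7.5,0.037,-0.008,0,7.5,0.036,-0.013,0,7.5,0.034,-0.017,0,7.5],
  "jaw": 0.92
}}

```text
clock: 26.6
position: [532.6, -117.2, 156.1]
ee_rot: [-0.385, 0.923, 0.011, -0.01]
contact_force: [-0.1, -0.1, -0.4]
gripper_width: 78.5
```

Call:
{"name": "arm_command", "arguments": {
  "commands": [0.031,-0.022,0,7.5,0.028,-0.025,0,7.5,0.024,-0.029,0,7.5,0,0,0,0,0,0,0,0]
}}

```text
clock: 27.1
position: [506.3, -236.2, 148.8]
ee_rot: [-0.184, 0.983, 0.011, -0.018]
contact_force: [0.5, -0.1, 0.2]
gripper_width: 78.7
```

Run:
```python
from h import *
st(); i=arm.camera_info("wrist"); save("wrist","w23.png")
```

```text
t 27.1 p [ 506.3 -236.2  148.8] R [[-0.931, -0.362, -0.039], [-0.363, 0.932, 0.015], [0.031, 0.028, -0.999]] F [ 0.5 -0.1  0.2] w 78.7
```

View pics/w23.png

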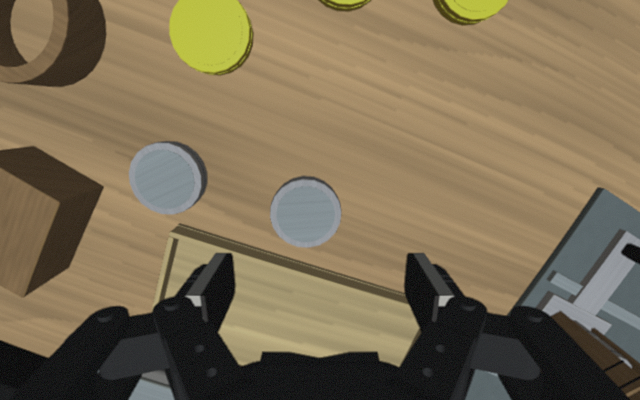

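Run:
```python
from h import *
i=arm.camera_info("wrist")
for uv,z in [((306,211.5),20),((167,178),20),((175,228),24),((415,300),24)]: print(uv,np.round(at_z(i,*uv,z),1))
p=at_z(i,306,211.5,20)
plan([p[0],p[1],148],-174,step=.042)
```

```text
(306, 211.5) [ 521.3 -238.4   20. ]
(167, 178) [ 535.7 -360.8   20. ]
(175, 228) [ 575.5 -341.5   24. ]
(415, 300) [ 566.3 -109.6   24. ]
p [ 506.3 -235.8  148.8] yaw -158.7 d [15.  -2.5 -0.8] dr 15.3
[-0.0065, -0.0039, 0.0004, 7.6678, -0.007, -0.003, 0.0004, 7.6678, 0, 0, 0, 0, 0, 0, 0, 0, 0, 0, 0, 0]
```

Call:
{"name": "arm_command", "arguments": {
  "commands": [-0.008,-0.004,0,7.7,-0.008,-0.003,0.01,7.7,0,0,0.025,0,0,0,0.025,0,0,0,0,0]
}}

```text
clock: 27.65
position: [523.2, -231.0, 85.7]
ee_rot: [-0.051, 0.998, 0.009, -0.019]
contact_force: [-0.4, -0.2, -0.8]
gripper_width: 78.6
```

Run:
```python
from h import *
st(); i=arm.camera_info("wrist"); save("wrist","w24.png")
plan([521.5,-238.5,4],-174,step=.042)
```

```text
t 27.65 p [ 523.2 -231.    85.7] R [[-0.994, -0.102, -0.039], [-0.103, 0.995, 0.015], [0.037, 0.019, -0.999]] F [-0.4 -0.2 -0.8] w 78.6
p [ 524.6 -231.5   87.6] yaw -174.0 d [ -3.1  -7.  -83.6] dr -0.0
[0.0019, -0.0033, 0.0418, -0.0242, 0.0019, -0.0033, 0.0418, -0.0242, 0, 0, 0, 0, 0, 0, 0, 0, 0, 0, 0, 0]
```

View pics/w24.png

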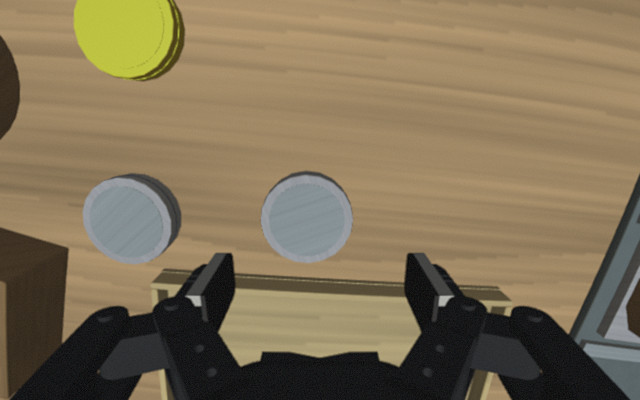

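Call:
{"name": "arm_command", "arguments": {
  "commands": [0,-0.007,0,0,0,0,0.02,0,0,0,0.02,0,0,0,0.015,0,0,0,0,0]
}}

```text
clock: 28.2
position: [530.3, -238.7, 39.0]
ee_rot: [-0.055, 0.998, 0.005, -0.01]
contact_force: [-1.2, 0.4, 0.0]
gripper_width: 78.5
```

Run:
```python
from h import *
st(); i=arm.camera_info("wrist"); save("wrist","w25.png")
plan([521.5,-238.5,4],-174,step=.042)
```

```text
t 28.2 p [ 530.3 -238.7   39. ] R [[-0.994, -0.11, -0.021], [-0.11, 0.994, 0.01], [0.02, 0.012, -1.0]] F [-1.2  0.4  0. ] w 78.5
p [ 531.4 -239.1   40.2] yaw -173.6 d [ -9.9   0.6 -36.2] dr 0.4
[0.0098, 0.0016, 0.0362, 0.3576, 0, 0, 0, 0, 0, 0, 0, 0, 0, 0, 0, 0, 0, 0, 0, 0]
```

View pics/w25.png

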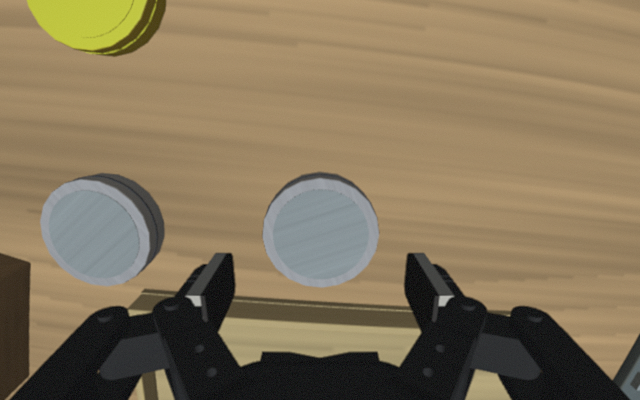

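Call:
{"name": "arm_command", "arguments": {
  "commands": [0.011,0.001,0,0,0.001,0,0.015,0,0.001,0,0.014,0,0.001,0,0.004,0,0,0,0,0]
}}

```text
clock: 28.75
position: [519.0, -240.8, 14.5]
ee_rot: [-0.056, 0.998, 0.003, -0.003]
contact_force: [0.4, 0.4, -0.1]
gripper_width: 78.3
```

Run:
```python
from h import *
st(); i=arm.camera_info("wrist"); save("wrist","w26.png")
plan([521.5,-238.5,4],-174,step=.042)
```

```text
t 28.75 p [ 519.  -240.8   14.5] R [[-0.994, -0.112, -0.006], [-0.112, 0.994, 0.006], [0.005, 0.006, -1.0]] F [ 0.4  0.4 -0.1] w 78.3
p [ 519.3 -240.9   14.9] yaw -173.6 d [  2.2   2.4 -10.9] dr 0.4
[-0.0024, 0.0022, 0.0109, 0.4302, 0, 0, 0, 0, 0, 0, 0, 0, 0, 0, 0, 0, 0, 0, 0, 0]
```

View pics/w26.png

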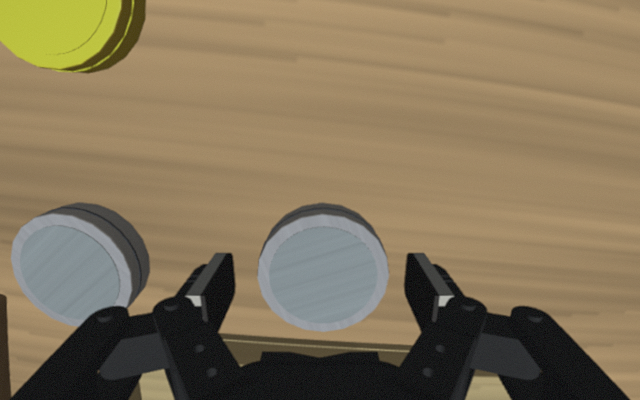

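Call:
{"name": "arm_command", "arguments": {
  "commands": [-0.001,0.002,0.005,0,0,0,0.005,0,0,0,0,0,0,0,0,0,0,0,0,0]
}}

```text
clock: 29.3
position: [521.6, -238.8, 6.4]
ee_rot: [-0.056, 0.998, 0.002, -0.0]
contact_force: [0.0, -1.0, -0.6]
gripper_width: 78.5
```

Call:
{"name": "arm_command", "arguments": {
  "commands": [0,0,0,0,0,0,0,0,0,0,0,0,0,0,0,0,0,0,0,0],
  "jaw": 0.4
}}

```text
clock: 29.8
position: [522.2, -238.9, 7.2]
ee_rot: [-0.057, 0.998, 0.002, 0.0]
contact_force: [0.3, 1.0, 1.4]
gripper_width: 61.1
```

Call:
{"name": "arm_command", "arguments": {
  "commands": [0,0,-0.01,0,0,0,-0.02,0,0,0,-0.03,0,0,0,-0.035,0,0,0,-0.035,0]
}}

```text
clock: 30.3
position: [517.7, -238.6, 136.5]
ee_rot: [-0.056, 0.998, 0.004, -0.008]
contact_force: [0.3, -0.7, -0.2]
gripper_width: 60.8
```

Call:
{"name": "arm_command", "arguments": {
  "commands": [0,0,-0.035,0,0,0,-0.035,0,0,0,-0.01,0,0,0,0,0,0,0,0,0]
}}

```text
clock: 30.8
position: [519.4, -239.4, 226.6]
ee_rot: [-0.056, 0.998, 0.003, -0.002]
contact_force: [0.4, 0.4, -1.6]
gripper_width: 61.2
```

Run:
```python
from h import *
st()
plan([553,50,200],-96,step=.042)
```

```text
t 30.8 p [ 519.4 -239.4  226.6] R [[-0.994, -0.111, -0.005], [-0.111, 0.994, 0.006], [0.004, 0.007, -1.0]] F [ 0.4  0.4 -1.6] w 61.2
p [ 519.4 -239.4  226.6] yaw -173.6 d [ 33.6 289.4 -26.6] dr -77.6
[-0.0066, 0.0284, 0.0027, -7.7602, -0.0103, 0.0272, 0.0027, -7.7602, -0.0139, 0.0256, 0.0027, -7.7602, -0.0172, 0.0235, 0.0027, -7.7602, -0.0203, 0.0209, 0.0027, -7.7602]
[-0.0229, 0.018, 0.0027, -7.7602, -0.0251, 0.0147, 0.0027, -7.7602, -0.0269, 0.0112, 0.0027, -7.7602, -0.0282, 0.0075, 0.0027, -7.7602, -0.0289, 0.0036, 0.0027, -7.7602]
```

Call:
{"name": "arm_command", "arguments": {
  "commands": [-0.006,0.028,0.002,-7.8,-0.01,0.027,0.002,-7.8,-0.014,0.026,0.002,-7.8,-0.017,0.024,0.002,-7.8,-0.02,0.021,0.002,-7.8]
}}

```text
clock: 31.3
position: [528.1, -92.6, 206.6]
ee_rot: [-0.394, 0.919, 0.008, -0.01]
contact_force: [0.1, 0.2, -0.1]
gripper_width: 61.1
```

Call:
{"name": "arm_command", "arguments": {
  "commands": [-0.023,0.018,0.002,-7.8,-0.025,0.015,0.002,-7.8,-0.027,0.011,0.002,-7.8,-0.028,0.0075,0.002,-7.8,-0.024,0.003,0,-7.8]
}}

```text
clock: 31.8
position: [532.9, 53.0, 187.3]
ee_rot: [-0.688, 0.725, 0.018, -0.016]
contact_force: [0.5, 0.0, -0.0]
gripper_width: 61.2
```

Call:
{"name": "arm_command", "arguments": {
  "commands": [0,0,0,0,0,0,0,0,0,0,0,0,0,0,0,0,0,0,0,0]
}}

```text
clock: 32.3
position: [529.7, 52.8, 181.1]
ee_rot: [-0.688, 0.725, 0.02, -0.021]
contact_force: [-0.7, 0.9, -0.4]
gripper_width: 60.8
```

Run:
```python
from h import *
st(); i=arm.camera_info("wrist"); save("wrist","w27.png")
plan([563,65,145],-96,step=.042)
```

```text
t 32.3 p [529.7  52.8 181.1] R [[-0.053, -0.997, -0.059], [-0.999, 0.053, 0.0], [0.003, 0.059, -0.998]] F [-0.7  0.9 -0.4] w 60.8
p [529.7  52.8 181.2] yaw -93.0 d [ 33.3  12.2 -36.2] dr 3.0
[-0.007, -0.0163, 0.0181, 1.4813, -0.0074, -0.0161, 0.0181, 1.4813, 0, 0, 0, 0, 0, 0, 0, 0, 0, 0, 0, 0]
```

View pics/w27.png

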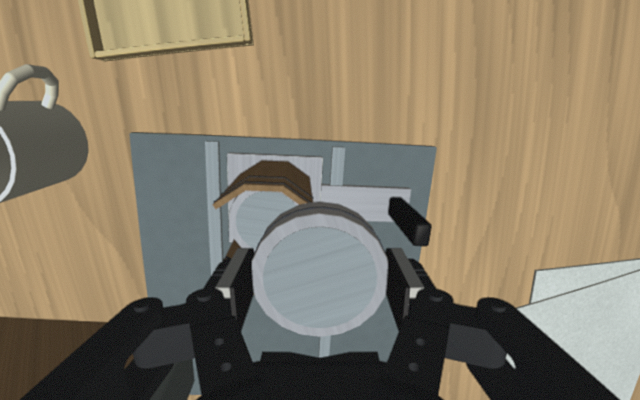

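Call:
{"name": "arm_command", "arguments": {
  "commands": [-0.007,-0.016,0,1.5,-0.007,-0.016,0,1.5,0,0,0,0,0,0,0,0,0,0,0,0]
}}

```text
clock: 32.85
position: [562.4, 62.2, 179.9]
ee_rot: [-0.666, 0.745, 0.02, -0.022]
contact_force: [-0.6, 0.3, -2.0]
gripper_width: 61.2
```

Run:
```python
from h import *
st(); 
plan([563,65,145],-96,step=.042)
```

```text
t 32.85 p [562.4  62.2 179.9] R [[-0.111, -0.992, -0.059], [-0.994, 0.111, 0.001], [0.006, 0.058, -0.998]] F [-0.6  0.3 -2. ] w 61.2
p [562.4  62.2 179.9] yaw -96.4 d [  0.6   2.8 -34.9] dr -0.4
[-0.0028, -0.0003, 0.0349, -0.3928, 0, 0, 0, 0, 0, 0, 0, 0, 0, 0, 0, 0, 0, 0, 0, 0]
```

Call:
{"name": "arm_command", "arguments": {
  "commands": [-0.003,-0.001,0.015,0,0,-0.001,0.02,0,0,0,0,0,0,0,0,0,0,0,0,0]
}}

```text
clock: 33.35
position: [561.4, 63.9, 146.9]
ee_rot: [-0.666, 0.745, 0.019, -0.02]
contact_force: [-0.6, 0.3, -0.3]
gripper_width: 60.7
```

Run:
```python
from h import *
st(); save("wrist","w28.png")
im=cv2.imread("pics/w28.png"); cv2.imwrite("pics/w28z.png",cv2.resize(im[130:350,220:420],None,fx=3.5,fy=2.7,interpolation=cv2.INTER_CUBIC))
```

```text
t 33.35 p [561.4  63.9 146.9] R [[-0.111, -0.992, -0.056], [-0.994, 0.111, 0.002], [0.005, 0.056, -0.998]] F [-0.6  0.3 -0.3] w 60.7
```

View pics/w28z.png

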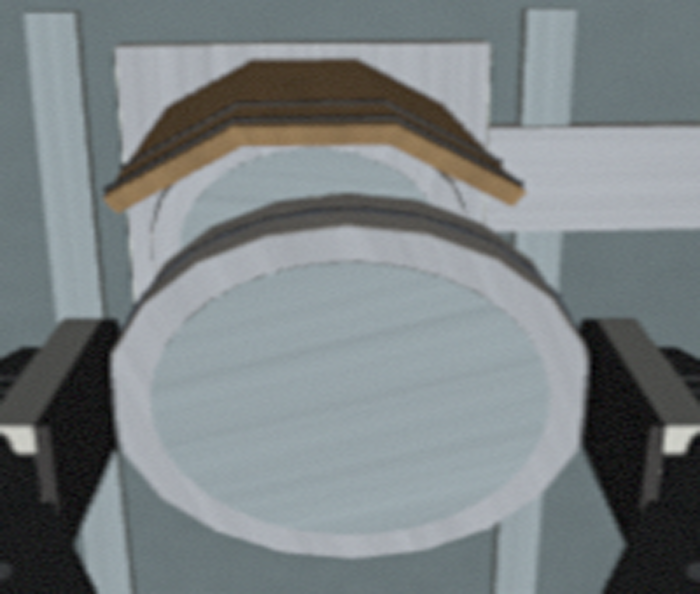

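Run:
```python
from h import *
i=arm.camera_info("wrist")
P=[at_z(i,u,v,120) for u,v in [(250.6,201.5),(286.3,176.3),(332.9,176.3),(369,201)]]
yd=np.array([np.sin(np.radians(6)),np.cos(np.radians(6)),0])
m=(P[1]+P[2])/2; e=(P[0]+P[3])/2
print("outer facet",m+yd*40.5,"ends",e+yd*25)
for z in (137,140): print("tin", at_z(i,320,202,z)+yd*32)
st()
```

```text
outer facet [564.96065674  67.97941473 120.        ] ends [564.65396815  66.46835013 120.        ]
tin [560.57041883  69.36280906 137.        ]
tin [560.63974968  68.44983846 140.        ]
t 33.4 p [561.8  64.  147.3] R [[-0.111, -0.992, -0.055], [-0.994, 0.111, 0.002], [0.004, 0.055, -0.998]] F [ 0.3 -0.1 -0.7] w 61.3
```

Call:
{"name": "arm_command", "arguments": {
  "commands": [0.001,-0.0045,0,0,0,0,0,0,0,-0.0005,0.01,0,0,-0.0005,0.01,0,0,0,0,0]
}}

```text
clock: 33.9
position: [567.4, 62.5, 127.4]
ee_rot: [-0.666, 0.745, 0.018, -0.018]
contact_force: [0.5, -0.0, -0.8]
gripper_width: 61.4
```

Run:
```python
from h import *
st(); save("wrist","w29.png")
```

```text
t 33.9 p [567.4  62.5 127.4] R [[-0.111, -0.992, -0.051], [-0.994, 0.111, 0.003], [0.002, 0.051, -0.999]] F [ 0.5 -0.  -0.8] w 61.4
```

View pics/w29.png

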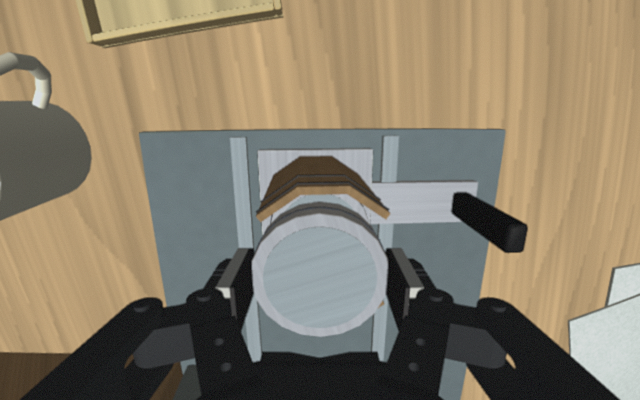

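Call:
{"name": "arm_command", "arguments": {
  "commands": [0,0,0.012,0,0,0,0.012,0,0,0,0.008,0,0,0,0,0,0,0,0,0]
}}

```text
clock: 34.45
position: [565.6, 62.6, 92.2]
ee_rot: [-0.667, 0.745, 0.018, -0.019]
contact_force: [0.7, 0.4, -1.2]
gripper_width: 61.3
```

Run:
```python
from h import *
st(); save("wrist","w30.png")
```

```text
t 34.45 p [565.6  62.6  92.2] R [[-0.111, -0.992, -0.052], [-0.994, 0.111, 0.002], [0.003, 0.052, -0.999]] F [ 0.7  0.4 -1.2] w 61.3
```

View pics/w30.png

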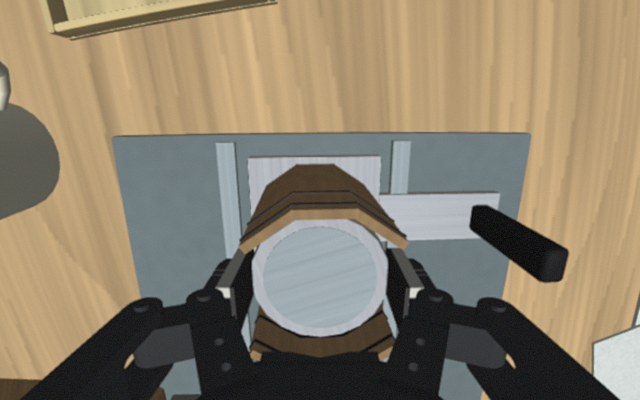

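Call:
{"name": "arm_command", "arguments": {
  "commands": [0,0,0.003,0,0,0,0,0,0,0,0,0,0,0,0,0,0,0,0,0]
}}

```text
clock: 35.0
position: [566.3, 62.9, 90.4]
ee_rot: [-0.667, 0.745, 0.018, -0.017]
contact_force: [0.1, 0.2, -0.6]
gripper_width: 61.1
```

Call:
{"name": "arm_command", "arguments": {
  "commands": [0,0,0,0,0,0,0,0,0,0,0,0,0,0,0,0,0,0,0,0],
  "jaw": 0.87
}}

```text
clock: 35.5
position: [567.0, 63.0, 91.3]
ee_rot: [-0.667, 0.745, 0.017, -0.016]
contact_force: [0.1, 0.1, 0.8]
gripper_width: 74.6
```

Call:
{"name": "arm_command", "arguments": {
  "commands": [0,0,-0.015,0,0,0,-0.02,0,0,0,-0.025,0,0,0,-0.025,0,0,0,0,0]
}}

```text
clock: 36.0
position: [570.5, 62.3, 178.1]
ee_rot: [-0.667, 0.745, 0.018, -0.018]
contact_force: [0.2, 0.2, -0.5]
gripper_width: 74.2
```

Run:
```python
from h import *
st(); save("wrist","w31.png"); im=save("scene","s31.png"); 
cv2.imwrite("pics/s31z.png",cv2.resize(im[190:290,290:420,::-1],None,fx=5,fy=5,interpolation=cv2.INTER_CUBIC))
plan([535,-350,165],-174,step=.042)
```

```text
t 36.0 p [570.5  62.3 178.1] R [[-0.11, -0.993, -0.05], [-0.994, 0.111, 0.002], [0.003, 0.05, -0.999]] F [ 0.2  0.2 -0.5] w 74.2
p [568.2  62.  174.7] yaw -96.4 d [ -33.2 -412.    -9.7] dr 77.6
[0.0413, -0.0013, 0.001, 7.761, 0.0408, -0.0068, 0.001, 7.761, 0.0395, -0.0123, 0.001, 7.761, 0.0374, -0.0175, 0.001, 7.761, 0.0347, -0.0224, 0.001, 7.761]
[0.0314, -0.0269, 0.001, 7.761, 0.0275, -0.0309, 0.001, 7.761, 0.0231, -0.0343, 0.001, 7.761, 0.0182, -0.0371, 0.001, 7.761, 0.013, -0.0392, 0.001, 7.761]
```

View pics/w31.png

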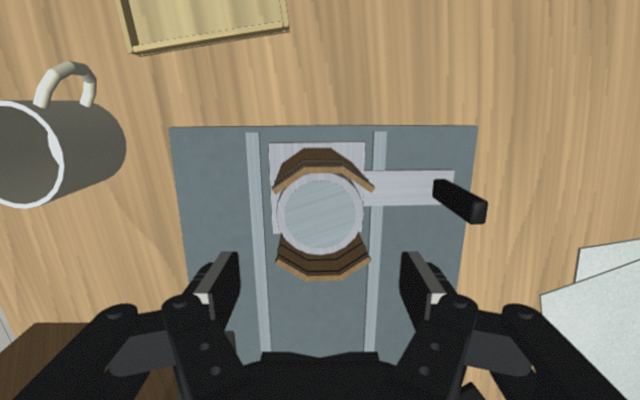

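View pics/s31z.png

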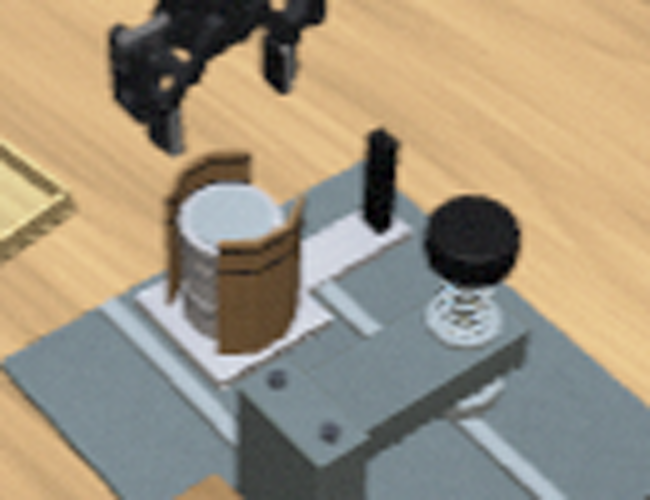

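Run:
```python
from h import *
plan([447,82,180],174,step=.042)
```

```text
p [568.2  62.  174.7] yaw -96.4 d [-121.2   20.     5.3] dr 89.6
[-0.0006, 0.0112, -0.0005, 8.1464, 0.001, 0.0111, -0.0005, 8.1464, 0.0026, 0.0109, -0.0005, 8.1464, 0.0041, 0.0104, -0.0005, 8.1464, 0.0055, 0.0097, -0.0005, 8.1464]
[0.0068, 0.0088, -0.0005, 8.1464, 0.008, 0.0078, -0.0005, 8.1464, 0.009, 0.0066, -0.0005, 8.1464, 0.0099, 0.0052, -0.0005, 8.1464, 0.0105, 0.0038, -0.0005, 8.1464]
[0.0109, 0.0022, -0.0005, 8.1464, 0, 0, 0, 0, 0, 0, 0, 0, 0, 0, 0, 0, 0, 0, 0, 0]
```

Call:
{"name": "arm_command", "arguments": {
  "commands": [0,0.011,-0.002,8.1,0.001,0.011,-0.002,8.1,0.0025,0.011,-0.001,8.1,0.004,0.01,-0.001,8.1,0.0055,0.01,-0.001,8.1],
  "jaw": 0.6
}}

```text
clock: 36.6
position: [508.9, 70.1, 177.8]
ee_rot: [-0.353, 0.935, 0.011, -0.033]
contact_force: [-1.3, -1.0, -0.4]
gripper_width: 51.4
```

Call:
{"name": "arm_command", "arguments": {
  "commands": [0.007,0.009,-0.001,8.1,0.008,0.008,-0.001,8.1,0.009,0.0065,-0.001,8.1,0.01,0.005,0,8.1,0.0105,0.004,0,8.1]
}}

```text
clock: 37.1
position: [447.4, 80.1, 178.3]
ee_rot: [0.008, 0.999, -0.004, -0.042]
contact_force: [0.0, 0.1, 0.1]
gripper_width: 51.3
```

Call:
{"name": "arm_command", "arguments": {
  "commands": [0.011,0.002,0,8.1,0,0,0,0,0,0,0,0,0,0,0,0,0,0,0,0]
}}

```text
clock: 37.6
position: [433.4, 81.4, 175.6]
ee_rot: [0.079, 0.996, -0.009, -0.045]
contact_force: [0.5, -0.6, -0.6]
gripper_width: 51.1
```

Run:
```python
from h import *
st(); save("wrist","w32.png")
plan([448,82,160],174,step=.042)
print(np.round(np.degrees(arm.read_state()["joints"])))
```

```text
t 37.6 p [433.4  81.4 175.6] R [[-0.983, 0.156, -0.092], [0.157, 0.987, -0.01], [0.089, -0.025, -0.996]] F [ 0.5 -0.6 -0.6] w 51.1
p [433.5  81.4 175.6] yaw 170.9 d [ 14.5   0.6 -15.6] dr -3.1
[-0.0143, 0.0029, 0.0156, -3.1136, 0, 0, 0, 0, 0, 0, 0, 0, 0, 0, 0, 0, 0, 0, 0, 0]
[  30.   10.  -25.   -2.  -60. -128.]
```

View pics/w32.png

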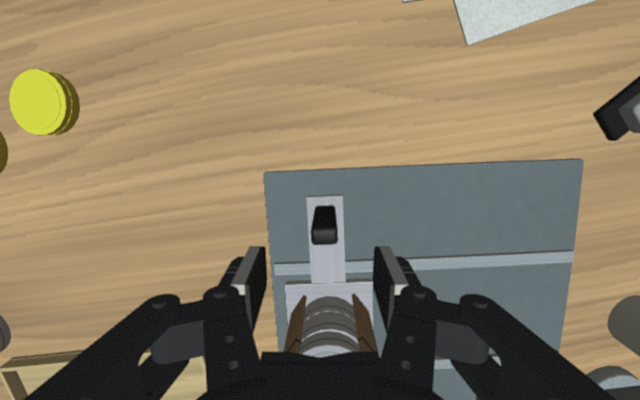

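Call:
{"name": "arm_command", "arguments": {
  "commands": [-0.0145,0.002,0,-3,0,0,0,0,0,0,0.035,0,0,0,0.035,0,0,0,0,0]
}}

```text
clock: 38.15
position: [443.6, 80.5, 103.7]
ee_rot: [0.052, 0.998, -0.006, -0.044]
contact_force: [-0.1, -0.4, -0.5]
gripper_width: 51.2
```

Run:
```python
from h import *
st(); save("wrist","w33.png")
plan([448,82,65],174,step=.042)
```

```text
t 38.15 p [443.6  80.5 103.7] R [[-0.991, 0.104, -0.088], [0.105, 0.994, -0.008], [0.087, -0.018, -0.996]] F [-0.1 -0.4 -0.5] w 51.2
p [445.5  81.2 105.8] yaw 174.0 d [  2.5   0.8 -40.8] dr 0.0
[-0.0024, 0.0011, 0.0408, 0.0185, 0, 0, 0, 0, 0, 0, 0, 0, 0, 0, 0, 0, 0, 0, 0, 0]
```

View pics/w33.png

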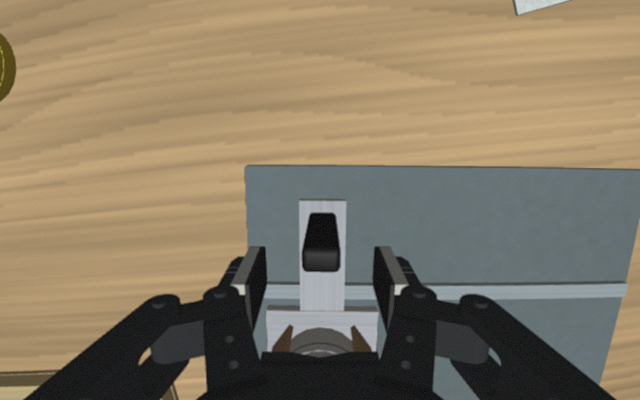

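Call:
{"name": "arm_command", "arguments": {
  "commands": [-0.003,0,0.02,0,-0.003,0,0.02,0,0,0.004,0,0,0,0.008,0,0,0,0.01,0,0]
}}

```text
clock: 38.7
position: [455.9, 104.6, 72.4]
ee_rot: [0.052, 0.998, -0.004, -0.036]
contact_force: [-0.7, -2.8, -1.6]
gripper_width: 51.8
```

Call:
{"name": "arm_command", "arguments": {
  "commands": [0,0.012,0,0,0,0.014,0,0,0,0.014,0,0,0,0.014,0,0,0,0.014,0,0]
}}

```text
clock: 39.2
position: [463.5, 178.1, 74.0]
ee_rot: [0.051, 0.998, -0.004, -0.035]
contact_force: [1.6, -2.2, -1.5]
gripper_width: 51.2
```

Run:
```python
from h import *
st(); save("wrist","w34.png")
plan([462,235,65],174,step=.042)
```

```text
t 39.2 p [463.5 178.1  74. ] R [[-0.992, 0.101, -0.07], [0.102, 0.995, -0.004], [0.07, -0.011, -0.998]] F [ 1.6 -2.2 -1.5] w 51.2
p [464.7 180.4  74.3] yaw 174.2 d [-2.7 54.6 -9.3] dr 0.2
[0.0041, 0.027, 0.0046, 0.121, 0.0042, 0.027, 0.0046, 0.121, 0, 0, 0, 0, 0, 0, 0, 0, 0, 0, 0, 0]
```

View pics/w34.png

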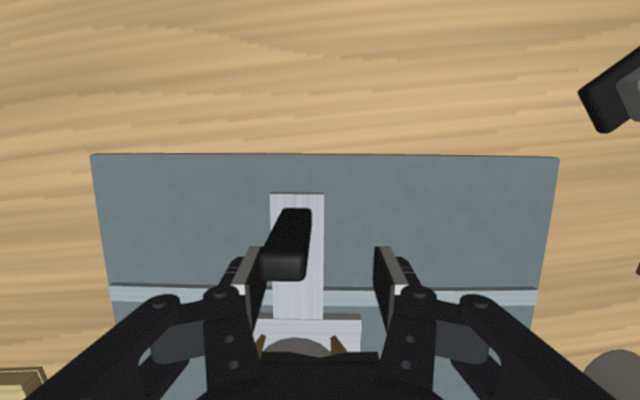

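Call:
{"name": "arm_command", "arguments": {
  "commands": [0.001,0.014,0,0,0.001,0.014,0,0,0.001,0.014,0,0,0.001,0.014,0,0,0,0.014,0,0]
}}

```text
clock: 39.75
position: [468.9, 255.2, 74.6]
ee_rot: [0.05, 0.998, -0.003, -0.033]
contact_force: [1.5, -3.7, -0.4]
gripper_width: 51.5
```

Call:
{"name": "arm_command", "arguments": {
  "commands": [0,0.01,0,0,0,0.008,0,0,0,0.005,0,0,0,0.003,0,0,0,0.003,0,0]
}}

```text
clock: 40.25
position: [472.3, 288.4, 74.6]
ee_rot: [0.049, 0.998, -0.003, -0.033]
contact_force: [1.3, -2.2, 0.7]
gripper_width: 51.5
```

Call:
{"name": "arm_command", "arguments": {
  "commands": [0,0.003,0,0,0,0.003,0,0,0,0.003,0,0,0,0.003,0,0,0,0.002,0,0]
}}

```text
clock: 40.75
position: [472.8, 294.4, 74.1]
ee_rot: [0.049, 0.998, -0.011, -0.036]
contact_force: [1.9, -6.5, 1.7]
gripper_width: 50.7
```

Call:
{"name": "arm_command", "arguments": {
  "commands": [0,0.003,0,0,0,0.004,0,0,0,0.004,0,0,0,0.004,0,0,0,0.004,0,0]
}}

```text
clock: 41.25
position: [472.3, 293.8, 73.1]
ee_rot: [0.049, 0.997, -0.029, -0.043]
contact_force: [3.7, -12.0, 2.8]
gripper_width: 51.3
```

Run:
```python
from h import *
st(); i=arm.camera_info("wrist"); save("wrist","w35.png")
for t in ["carriage_handle","tube_floor"]:
    print(t,[(np.round(w(i,r["centre"]),1).tolist(),round(r["confidence"],2)) for r in arm.place_of("wrist",t)])
```

```text
t 41.25 p [472.3 293.8  73.1] R [[-0.992, 0.095, -0.088], [0.1, 0.993, -0.055], [0.082, -0.063, -0.995]] F [  3.7 -12.    2.8] w 51.3
carriage_handle [([468.0, 279.5, 99.7], 0.75)]
tube_floor []
```

View pics/w35.png

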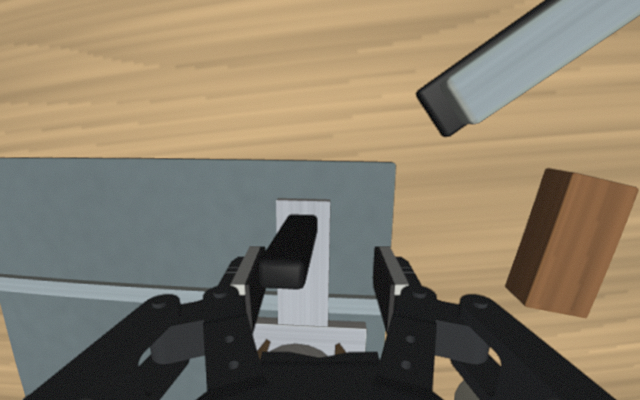

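Call:
{"name": "arm_command", "arguments": {
  "commands": [0,-0.015,0,0,0,0,0,0,0,0,-0.03,0,0,0,-0.04,0,0,0,-0.045,0]
}}

```text
clock: 41.9
position: [476.7, 282.0, 184.2]
ee_rot: [0.051, 0.997, -0.033, -0.05]
contact_force: [1.3, 1.9, 0.3]
gripper_width: 51.1
```

Call:
{"name": "arm_command", "arguments": {
  "commands": [0,0,-0.045,0,0,0,-0.045,0,0,0,-0.045,0,0,0,-0.045,0,0,0,0,0]
}}

```text
clock: 42.4
position: [495.6, 296.3, 377.9]
ee_rot: [0.05, 0.997, -0.024, -0.044]
contact_force: [0.1, 0.4, -0.5]
gripper_width: 51.5
```

Run:
```python
from h import *
st(); i=arm.camera_info("wrist"); save("wrist","w36.png")
for t in ["carriage_handle","tube_floor","knob_top"]:
    print(t,[(np.round(w(i,r["centre"]),1).tolist(),round(r["confidence"],2)) for r in arm.place_of("wrist",t)])
```

```text
t 42.4 p [495.6 296.3 377.9] R [[-0.991, 0.098, -0.09], [0.102, 0.994, -0.043], [0.085, -0.052, -0.995]] F [ 0.1  0.4 -0.5] w 51.5
carriage_handle [([466.3, 284.2, 95.4], 0.85)]
tube_floor []
knob_top []
```

View pics/w36.png

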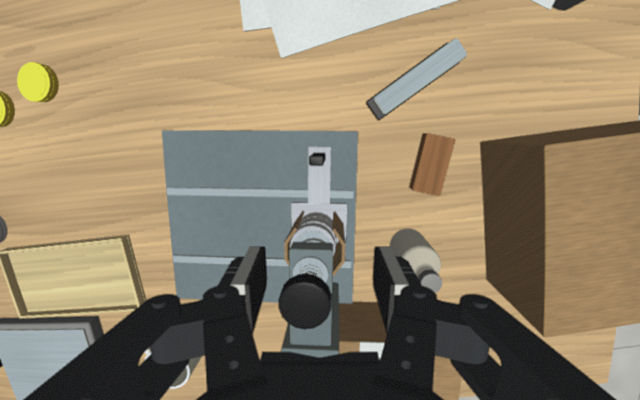

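Run:
```python
from h import *
i=arm.camera_info("wrist")
im=cv2.imread("pics/w36.png"); cv2.imwrite("pics/w36z.png",cv2.resize(im[190:350,240:390],None,fx=4,fy=4,interpolation=cv2.INTER_CUBIC))
print(at_z(i,304.5,301,260)); st()
```

```text
[570.53126229 267.03657578 260.        ]
t 42.6 p [492.7 294.7 368.9] R [[-0.99, 0.097, -0.104], [0.103, 0.993, -0.054], [0.098, -0.064, -0.993]] F [ 0.   1.1 -0. ] w 51.5
```

View pics/w36z.png

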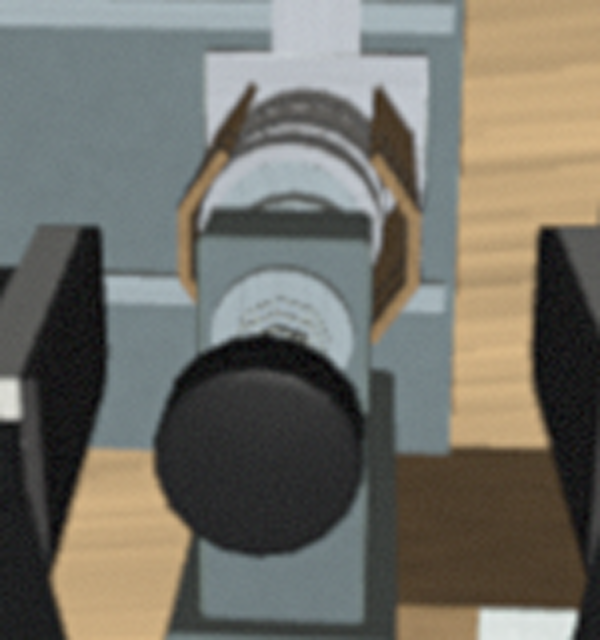

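Run:
```python
from h import *
i=arm.camera_info("wrist"); st(); save("wrist","w37.png")
im=cv2.imread("pics/w37.png"); cv2.imwrite("pics/w37z.png",cv2.resize(im[190:350,240:390],None,fx=4,fy=4,interpolation=cv2.INTER_CUBIC))
for t in ["knob_top"]:
    print(t,[(np.round(w(i,r["centre"]),1).tolist(),round(r["confidence"],2)) for r in arm.place_of("wrist",t)])
```

```text
t 42.6 p [492.7 294.7 368.9] R [[-0.99, 0.097, -0.104], [0.103, 0.993, -0.054], [0.098, -0.064, -0.993]] F [ 0.   1.1 -0. ] w 51.5
knob_top [([588.4, 265.3, 259.3], 0.97), ([367.0, 432.2, 3.0], 0.16)]
```

View pics/w37z.png

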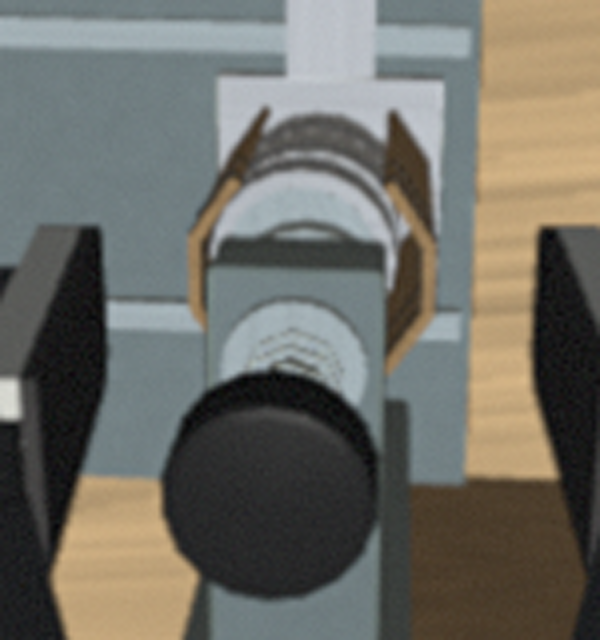

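Call:
{"name": "arm_command", "arguments": {
  "commands": [0,0,0.045,0,0,0,0.045,0,0,0,0.045,0,0,0,0,0,0,0,0,0],
  "jaw": 0
}}

```text
clock: 43.2
position: [477.5, 285.6, 227.5]
ee_rot: [0.05, 0.997, -0.032, -0.052]
contact_force: [0.3, 0.3, 1.0]
gripper_width: 0.0
```

Run:
```python
from h import *
st()
```

```text
t 43.2 p [477.5 285.6 227.5] R [[-0.989, 0.097, -0.108], [0.104, 0.993, -0.059], [0.101, -0.07, -0.992]] F [0.3 0.3 1. ] w 0.0
```

Call:
{"name": "arm_command", "arguments": {
  "commands": [0,0,-0.02,0,0,0,-0.02,0,0,0,-0.02,0,0,0,-0.02,0,0,0,-0.02,0]
}}

```text
clock: 43.7
position: [492.1, 293.7, 339.2]
ee_rot: [0.05, 0.997, -0.03, -0.048]
contact_force: [-0.2, 0.0, -0.5]
gripper_width: -0.1
```

Call:
{"name": "arm_command", "arguments": {
  "commands": [0,0,-0.02,0,0,0,-0.02,0,0,0,0,0,0,0,0,0,0,0,0,0]
}}

```text
clock: 44.2
position: [499.9, 297.5, 395.9]
ee_rot: [0.05, 0.998, -0.021, -0.037]
contact_force: [-0.4, 0.2, 0.4]
gripper_width: 0.2
```

Run:
```python
from h import *
st()
```

```text
t 44.2 p [499.9 297.5 395.9] R [[-0.992, 0.098, -0.076], [0.102, 0.994, -0.038], [0.072, -0.046, -0.996]] F [-0.4  0.2  0.4] w 0.2
```

Run:
```python
from h import *
i=arm.camera_info("wrist"); s=st(); save("wrist","w38.png")
# map old pic: rigid camera relative to tool
T=np.array(i["world_from_camera"]); 
Rn=R.from_quat(s["ee_rot"]).as_matrix(); rel=Rn.T@T[:3,:3]; off=Rn.T@(T[:3,3]-s["position"])
Ro=np.array([[-0.99,0.097,-0.104],[0.103,0.993,-0.054],[0.098,-0.064,-0.993]]); To=np.eye(4); To[:3,:3]=Ro@rel; To[:3,3]=Ro@off+[492.7,294.7,368.9]
j=dict(i); j["world_from_camera"]=To; print(at_z(j,307.5,315,260))
print([(np.round(w(i,r["centre"]),1).tolist(),round(r["confidence"],2)) for r in arm.place_of("wrist","knob_top")])
plan([570,268,310],174,step=.03)
```

```text
t 44.2 p [499.9 297.5 395.9] R [[-0.992, 0.098, -0.076], [0.102, 0.994, -0.038], [0.072, -0.046, -0.996]] F [-0.4  0.2  0.4] w 0.2
[584.2886643  268.18014558 260.        ]
[]
p [499.6 297.4 395. ] yaw 174.2 d [ 70.4 -29.4 -85. ] dr 0.2
[-0.0183, -0.0055, 0.0212, 0.0376, -0.0183, -0.0055, 0.0212, 0.0376, -0.0183, -0.0055, 0.0212, 0.0376, -0.0183, -0.0055, 0.0212, 0.0376, 0, 0, 0, 0]
```

View pics/w38.png

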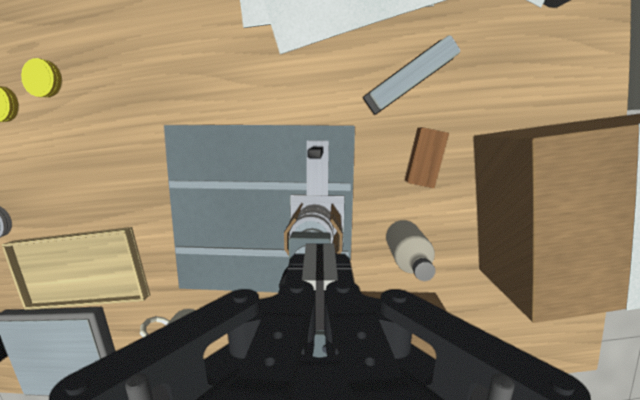

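Run:
```python
from h import *
plan([585,266,330],174,step=.025)
```

```text
p [499.6 297.4 395. ] yaw 174.2 d [ 85.4 -31.4 -65. ] dr 0.2
[-0.0176, -0.0045, 0.013, 0.03, -0.0176, -0.0045, 0.013, 0.03, -0.0176, -0.0045, 0.013, 0.03, -0.0176, -0.0045, 0.013, 0.03, -0.0176, -0.0045, 0.013, 0.03]
```

Call:
{"name": "arm_command", "arguments": {
  "commands": [-0.0175,-0.0045,0.013,0,-0.0175,-0.0045,0.013,0,-0.0175,-0.0045,0.013,0,-0.0175,-0.0045,0.013,0,-0.017,-0.004,0.013,0]
}}

```text
clock: 44.8
position: [583.2, 261.6, 318.0]
ee_rot: [0.049, 0.998, -0.023, -0.039]
contact_force: [0.5, 0.2, 0.7]
gripper_width: -0.1
```

Call:
{"name": "arm_command", "arguments": {
  "commands": [0,0,0,0,0,0,0,0,0,0,0,0,0,0,0,0,0,0,0,0]
}}

```text
clock: 45.3
position: [585.3, 259.5, 313.1]
ee_rot: [0.051, 0.998, -0.025, -0.042]
contact_force: [-0.5, -0.2, -0.3]
gripper_width: 0.2
```

Run:
```python
from h import *
st(); save("wrist","w39.png"); im=save("scene","s39.png")
cv2.imwrite("pics/s39z.png",cv2.resize(im[150:290,290:440,::-1],None,fx=5,fy=4,interpolation=cv2.INTER_CUBIC))
plan([585,266,290],174,step=.025)
```

```text
t 45.3 p [585.3 259.5 313.1] R [[-0.991, 0.1, -0.086], [0.104, 0.994, -0.045], [0.081, -0.054, -0.995]] F [-0.5 -0.2 -0.3] w 0.2
p [585.3 259.6 313.3] yaw 174.0 d [ -0.3   6.4 -23.3] dr 0.0
[0.001, 0.0063, 0.0233, 0.0289, 0, 0, 0, 0, 0, 0, 0, 0, 0, 0, 0, 0, 0, 0, 0, 0]
```

View pics/s39z.png

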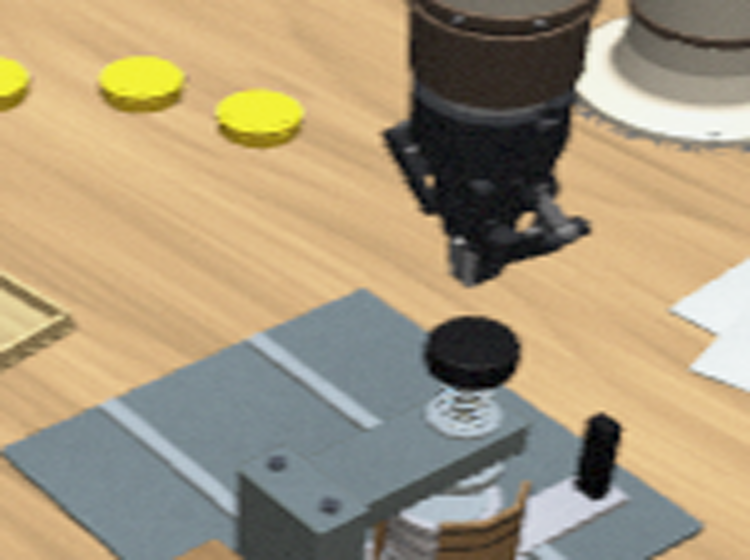

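View pics/w39.png

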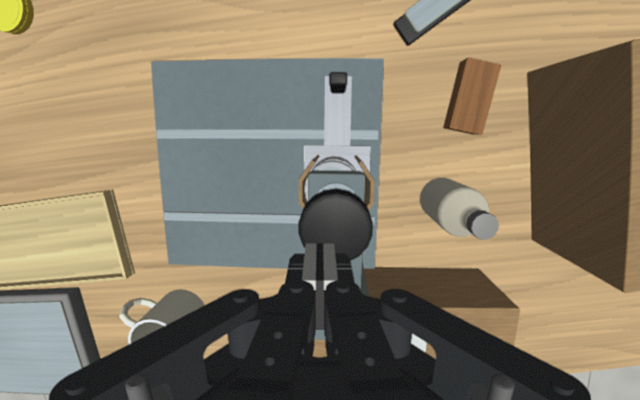

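Run:
```python
from h import *
i=arm.camera_info("wrist"); s=st()
print(at_z(i,336,228,260),at_z(i,336,232,260))
im=cv2.imread("pics/w39.png"); cv2.imwrite("pics/w39z.png",cv2.resize(im[140:290,260:420],None,fx=4,fy=4,interpolation=cv2.INTER_CUBIC))
M=R.from_quat(s["ee_rot"]).as_matrix(); print(np.round(M.T@np.array([0,0,-1]),3))
```

```text
t 45.4 p [585.3 259.6 313.3] R [[-0.991, 0.1, -0.086], [0.104, 0.994, -0.045], [0.081, -0.053, -0.995]] F [-0.8 -0.  -0.7] w 0.1
[584.79460814 267.63868252 260.        ] [587.48846355 267.39804602 260.        ]
[-0.081  0.053  0.995]
```

View pics/w39z.png

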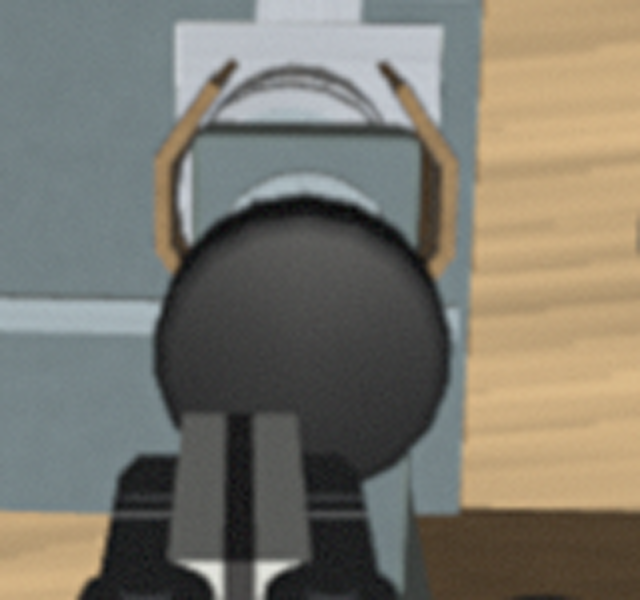

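Call:
{"name": "arm_command", "arguments": {
  "commands": [0.0005,0.0075,0,0,-0.0008,0.0005,0.01,0,-0.0008,0.0005,0.01,0,-0.0008,0.0005,0.01,0,0,0,0,0]
}}

```text
clock: 45.9
position: [584.6, 268.5, 280.6]
ee_rot: [0.05, 0.998, -0.024, -0.042]
contact_force: [1.1, 0.3, 0.4]
gripper_width: -0.1
```

Run:
```python
from h import *
s=st();M=R.from_quat(s["ee_rot"]).as_matrix(); print(np.round(M.T@np.array([0,0,-1]),3), np.round(M.T@(np.array([585,267,265])-s["position"]),1))
```

```text
t 45.9 p [584.6 268.5 280.6] R [[-0.991, 0.098, -0.086], [0.102, 0.994, -0.044], [0.081, -0.052, -0.995]] F [1.1 0.3 0.4] w -0.1
[-0.081  0.052  0.995] [-1.8 -0.6 15.6]
```

Call:
{"name": "arm_command", "arguments": {
  "commands": [-0.0004,0,0.005,0,-0.0004,0,0.005,0,-0.0003,0,0.004,0,-0.0003,0,0.004,0,0,0,0.003,0]
}}

```text
clock: 46.4
position: [584.8, 267.2, 258.4]
ee_rot: [0.05, 0.998, -0.024, -0.041]
contact_force: [0.3, 0.5, 2.4]
gripper_width: -0.1
```

Call:
{"name": "arm_command", "arguments": {
  "commands": [-0.0003,0,0.004,0,-0.0003,0,0.004,0,-0.0003,0,0.004,0,-0.0003,0,0.004,0,0,0,0.002,0]
}}

```text
clock: 46.9
position: [584.8, 267.2, 242.3]
ee_rot: [0.05, 0.998, -0.022, -0.039]
contact_force: [-2.1, -0.2, 4.7]
gripper_width: 0.0
```

Run:
```python
from h import *
s=st(); save("wrist","w40.png")
```

```text
t 46.9 p [584.8 267.2 242.3] R [[-0.992, 0.097, -0.08], [0.101, 0.994, -0.041], [0.075, -0.049, -0.996]] F [-2.1 -0.2  4.7] w 0.0
```

View pics/w40.png

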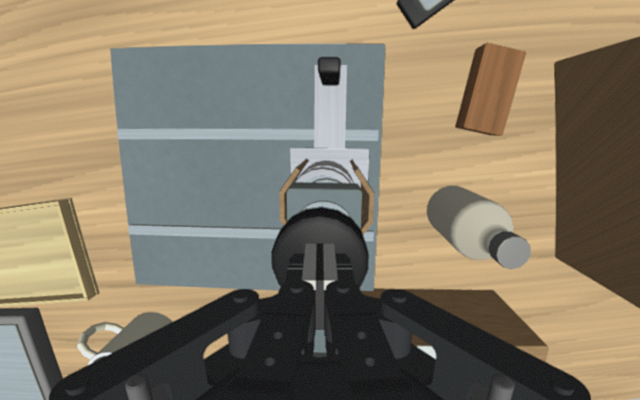

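Call:
{"name": "arm_command", "arguments": {
  "commands": [0,0,0.003,0,0,0,0.003,0,0,0,0.002,0,0,0,0.002,0,0,0,0,0]
}}

```text
clock: 47.45
position: [584.8, 267.2, 233.8]
ee_rot: [0.049, 0.998, -0.022, -0.037]
contact_force: [-2.2, 1.3, 6.1]
gripper_width: -0.0
```

Call:
{"name": "arm_command", "arguments": {
  "commands": [0,0,0.002,0,0,0,0.002,0,0,0,0.001,0,0,0,0.001,0,0,0,0.001,0]
}}

```text
clock: 47.95
position: [584.8, 267.2, 229.3]
ee_rot: [0.049, 0.998, -0.021, -0.036]
contact_force: [-2.3, 0.6, 5.7]
gripper_width: 0.2
```

Call:
{"name": "arm_command", "arguments": {
  "commands": [0,0,0.0015,0,0,0,0.0015,0,0,0,0.0015,0,0,0,0.0015,0,0,0,0.001,0]
}}

```text
clock: 48.45
position: [584.8, 267.2, 228.5]
ee_rot: [0.048, 0.998, -0.02, -0.033]
contact_force: [-1.1, 0.2, 6.3]
gripper_width: -0.2
```

Call:
{"name": "arm_command", "arguments": {
  "commands": [0,0,0.003,0,0,0,0.004,0,0,0,0.004,0,0,0,0.004,0,0,0,0.004,0]
}}

```text
clock: 48.95
position: [584.9, 267.2, 228.2]
ee_rot: [0.045, 0.999, -0.018, -0.025]
contact_force: [-5.0, 0.6, 16.0]
gripper_width: -0.1
```

Call:
{"name": "arm_command", "arguments": {
  "commands": [0,0,0.004,0,0,0,0.004,0,0,0,0.004,0,0,0,0.004,0,0,0,0.004,0]
}}

```text
clock: 49.45
position: [584.9, 267.2, 228.1]
ee_rot: [0.043, 0.999, -0.015, -0.017]
contact_force: [-5.9, -0.3, 15.5]
gripper_width: -0.0
```

Run:
```python
from h import *
s=st();M=R.from_quat(s["ee_rot"]).as_matrix(); print(np.round(M.T@np.array([0,0,1]),3))
im=save("scene","s41.png"); cv2.imwrite("pics/s41z.png",cv2.resize(im[150:290,290:440,::-1],None,fx=5,fy=4,interpolation=cv2.INTER_CUBIC))
```

```text
t 49.45 p [584.9 267.2 228.1] R [[-0.996, 0.085, -0.034], [0.086, 0.996, -0.029], [0.032, -0.031, -0.999]] F [-5.9 -0.3 15.5] w -0.0
[ 0.032 -0.031 -0.999]
```

View pics/s41z.png

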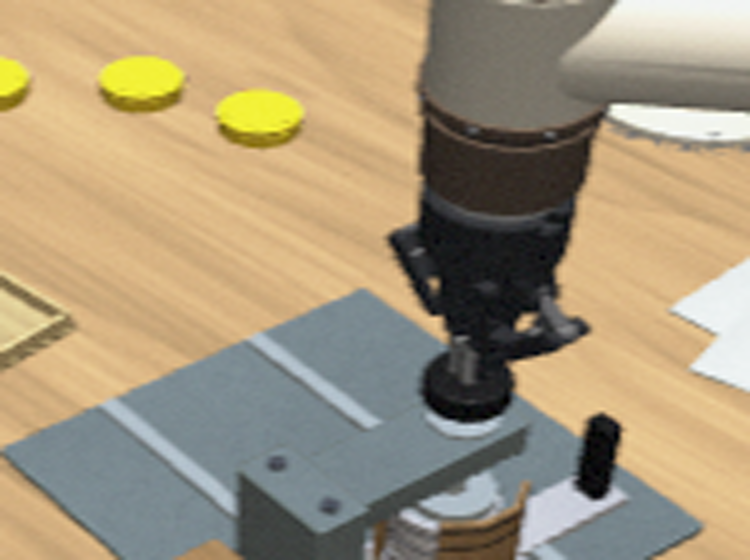

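Call:
{"name": "arm_command", "arguments": {
  "commands": [0,0,0.002,0,0,0,0.001,0,0,0,0,0,0,0,-0.001,0,0,0,-0.0015,0]
}}

```text
clock: 50.0
position: [584.9, 267.2, 233.0]
ee_rot: [0.042, 0.999, -0.014, -0.014]
contact_force: [-1.5, 0.2, 5.6]
gripper_width: -0.3
```

Call:
{"name": "arm_command", "arguments": {
  "commands": [0,0,-0.0015,0,0,0,-0.0015,0,0,0,-0.0015,0,0,0,-0.0015,0,0,0,-0.0015,0]
}}

```text
clock: 50.5
position: [584.9, 267.1, 242.0]
ee_rot: [0.042, 0.999, -0.014, -0.014]
contact_force: [-1.3, 0.9, 5.1]
gripper_width: 0.1
```

Call:
{"name": "arm_command", "arguments": {
  "commands": [0,0,-0.001,0,0,0,-0.001,0,0,0,-0.001,0,0,0,-0.001,0,0,0,-0.001,0]
}}

```text
clock: 51.0
position: [584.9, 267.1, 246.8]
ee_rot: [0.042, 0.999, -0.014, -0.014]
contact_force: [-0.9, 0.8, 4.0]
gripper_width: 0.3
```

Call:
{"name": "arm_command", "arguments": {
  "commands": [0,0,-0.001,0,0,0,-0.001,0,0,0,-0.001,0,0,0,-0.001,0,0,0,-0.001,0]
}}

```text
clock: 51.5
position: [584.9, 267.1, 251.5]
ee_rot: [0.042, 0.999, -0.014, -0.015]
contact_force: [-1.7, -0.1, 2.7]
gripper_width: 0.0
```

Call:
{"name": "arm_command", "arguments": {
  "commands": [0,0,-0.001,0,0,0,-0.001,0,0,0,-0.001,0,0,0,-0.001,0,0,0,-0.001,0]
}}

```text
clock: 52.0
position: [584.9, 267.1, 256.3]
ee_rot: [0.042, 0.999, -0.015, -0.015]
contact_force: [-0.9, -0.1, 2.1]
gripper_width: 0.3
```

Call:
{"name": "arm_command", "arguments": {
  "commands": [0,0,-0.001,0,0,0,-0.001,0,0,0,-0.001,0,0,0,-0.001,0,0,0,-0.001,0]
}}

```text
clock: 52.5
position: [584.9, 267.1, 260.8]
ee_rot: [0.043, 0.999, -0.015, -0.016]
contact_force: [0.2, -0.2, 0.2]
gripper_width: -0.1
```

Call:
{"name": "arm_command", "arguments": {
  "commands": [0,0,-0.001,0,0,0,-0.001,0,0,0,-0.001,0,0,0,-0.001,0,0,0,-0.001,0]
}}

```text
clock: 53.0
position: [584.8, 266.6, 264.0]
ee_rot: [0.043, 0.999, -0.016, -0.017]
contact_force: [0.8, 0.3, 0.4]
gripper_width: -0.1
```

Call:
{"name": "arm_command", "arguments": {
  "commands": [0,0,-0.01,0,0,0,-0.02,0,0,0,-0.02,0,0,0,0,0,0,0,0,0]
}}

```text
clock: 53.5
position: [586.8, 268.1, 317.1]
ee_rot: [0.043, 0.999, -0.016, -0.017]
contact_force: [-0.6, -0.7, -0.7]
gripper_width: 0.1
```

Run:
```python
from h import *
st(); i=arm.camera_info("wrist"); save("wrist","w42.png")
plan([468,282,320],174,step=.03)
```

```text
t 53.5 p [586.8 268.1 317.1] R [[-0.996, 0.085, -0.035], [0.086, 0.996, -0.03], [0.032, -0.033, -0.999]] F [-0.6 -0.7 -0.7] w 0.1
p [586.9 268.1 317.5] yaw 175.1 d [-118.9   13.9    2.5] dr 1.1
[0.0299, 0.0009, -0.0006, 0.2646, 0.0299, 0.0008, -0.0006, 0.2646, 0.0299, 0.0006, -0.0006, 0.2646, 0.0299, 0.0005, -0.0006, 0.2646, 0, 0, 0, 0]
```

View pics/w42.png

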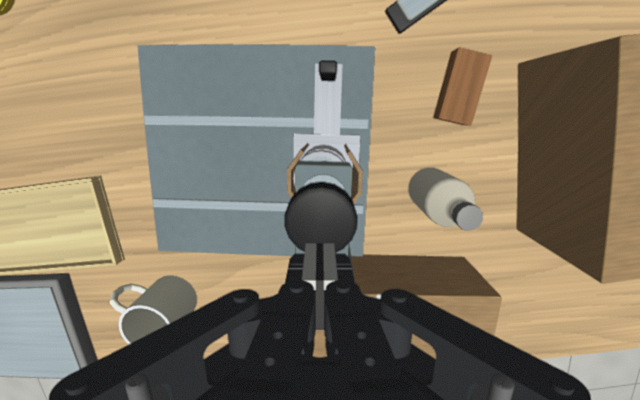

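Call:
{"name": "arm_command", "arguments": {
  "commands": [0.025,0.001,0,0.3,0.025,0.001,0,0.3,0.025,0,0,0.3,0.025,0,0,0.2,0.015,0,0,0],
  "jaw": 0.6
}}

```text
clock: 54.05
position: [468.7, 279.6, 314.2]
ee_rot: [0.055, 0.998, -0.02, -0.021]
contact_force: [0.4, 0.2, 0.5]
gripper_width: 51.1
```

Call:
{"name": "arm_command", "arguments": {
  "commands": [0,0,0.02,0,0,0,0.035,0,0,0,0.035,0,0,0,0,0,0,0,0,0]
}}

```text
clock: 54.55
position: [461.3, 275.5, 221.6]
ee_rot: [0.053, 0.998, -0.02, -0.021]
contact_force: [0.9, -0.1, 0.6]
gripper_width: 51.0
```

Run:
```python
from h import *
st(); i=arm.camera_info("wrist"); save("wrist","w43.png")
print([(np.round(w(i,r["centre"]),1).tolist(),round(r["confidence"],2)) for r in arm.place_of("wrist","carriage_handle")])
plan([468,281.5,130],174,step=.03)
```

```text
t 54.55 p [461.3 275.5 221.6] R [[-0.994, 0.105, -0.044], [0.107, 0.994, -0.038], [0.039, -0.042, -0.998]] F [ 0.9 -0.1  0.6] w 51.0
[([466.2, 281.5, 98.0], 0.93), ([628.1, 411.9, -0.2], 0.58)]
p [461.4 275.8 221.9] yaw 173.8 d [  6.6   5.7 -91.9] dr -0.2
[-0.0015, 0.0016, 0.023, -0.04, -0.0015, 0.0016, 0.023, -0.04, -0.0015, 0.0016, 0.023, -0.04, -0.0015, 0.0016, 0.023, -0.04, 0, 0, 0, 0]
```

View pics/w43.png

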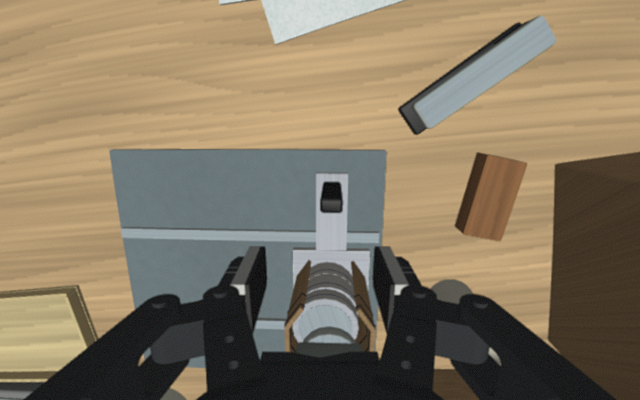

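Call:
{"name": "arm_command", "arguments": {
  "commands": [-0.004,0.004,0.03,0,-0.003,0.003,0.03,0,-0.002,0.002,0.03,0,0,0,0,0,0,0,0,0]
}}

```text
clock: 55.15
position: [474.5, 285.9, 139.3]
ee_rot: [0.053, 0.998, -0.012, -0.013]
contact_force: [-0.8, -0.2, 1.1]
gripper_width: 51.2
```

Run:
```python
from h import *
st(); i=arm.camera_info("wrist"); save("wrist","w44.png")
plan([468,281.5,70],174,step=.03)
```

```text
t 55.15 p [474.5 285.9 139.3] R [[-0.994, 0.105, -0.027], [0.106, 0.994, -0.023], [0.024, -0.026, -0.999]] F [-0.8 -0.2  1.1] w 51.2
p [474.2 285.9 139.2] yaw 173.9 d [ -6.2  -4.4 -69.2] dr -0.1
[0.0019, -0.0017, 0.0231, -0.025, 0.0019, -0.0017, 0.0231, -0.025, 0.0019, -0.0017, 0.0231, -0.025, 0, 0, 0, 0, 0, 0, 0, 0]
```

View pics/w44.png

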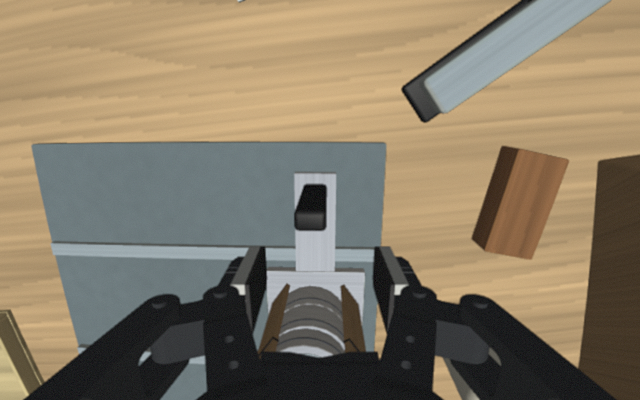

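Call:
{"name": "arm_command", "arguments": {
  "commands": [0.004,-0.004,0.005,0,0,0,0.02,0,0,0,0.02,0,0,0,0.02,0,0,0,0,0]
}}

```text
clock: 55.7
position: [471.2, 283.9, 81.5]
ee_rot: [0.052, 0.999, -0.005, -0.007]
contact_force: [-0.5, -0.9, -1.3]
gripper_width: 51.2
```

Run:
```python
from h import *
st(); i=arm.camera_info("wrist"); save("wrist","w45.png")
```

```text
t 55.7 p [471.2 283.9  81.5] R [[-0.994, 0.105, -0.014], [0.105, 0.994, -0.01], [0.013, -0.012, -1.0]] F [-0.5 -0.9 -1.3] w 51.2
```

View pics/w45.png

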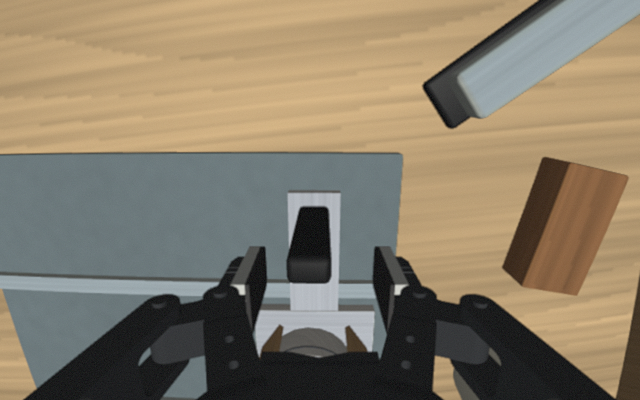

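Call:
{"name": "arm_command", "arguments": {
  "commands": [0.002,0,0.01,0,0,-0.008,0,0,0,-0.01,0,0,0,-0.012,0,0,0,-0.014,0,0]
}}

```text
clock: 56.25
position: [467.8, 242.7, 77.4]
ee_rot: [0.051, 0.999, 0.001, -0.001]
contact_force: [-0.3, 2.7, -1.4]
gripper_width: 51.4
```

Call:
{"name": "arm_command", "arguments": {
  "commands": [0,-0.014,0,0,0,-0.014,0,0,0,-0.014,0,0,0,-0.014,0,0,0,-0.014,0,0]
}}

```text
clock: 56.75
position: [459.7, 166.7, 77.8]
ee_rot: [0.051, 0.999, 0.001, -0.001]
contact_force: [0.8, 3.1, -2.0]
gripper_width: 51.4
```

Call:
{"name": "arm_command", "arguments": {
  "commands": [0,-0.014,0,0,0,-0.014,0,0,0,-0.013,0,0,0,-0.01,0,0,0,-0.008,0,0]
}}

```text
clock: 57.25
position: [452.6, 101.3, 77.8]
ee_rot: [0.052, 0.999, 0.001, -0.001]
contact_force: [0.1, 2.9, -0.9]
gripper_width: 51.3
```

Run:
```python
from h import *
st(); i=arm.camera_info("wrist"); save("wrist","w46.png")
```

```text
t 57.25 p [452.6 101.3  77.8] R [[-0.995, 0.104, -0.002], [0.104, 0.995, 0.002], [0.003, 0.002, -1.0]] F [ 0.1  2.9 -0.9] w 51.3
```

View pics/w46.png

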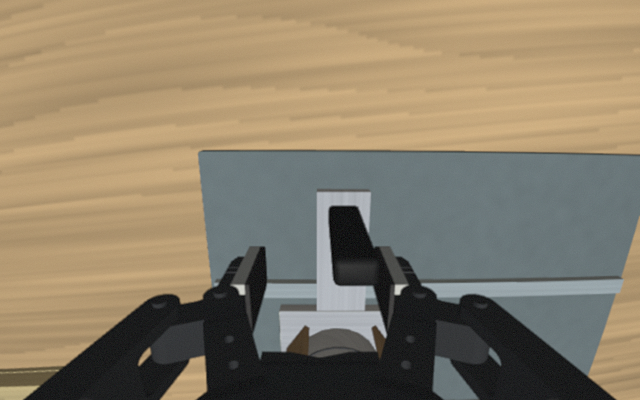

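Call:
{"name": "arm_command", "arguments": {
  "commands": [0,-0.008,0,0,0,-0.007,0,0,0,-0.005,0,0,0,-0.004,0,0,0,-0.003,0,0]
}}

```text
clock: 57.8
position: [449.3, 71.7, 77.9]
ee_rot: [0.052, 0.999, 0.001, -0.002]
contact_force: [-0.8, 2.1, -0.2]
gripper_width: 51.7
```

Call:
{"name": "arm_command", "arguments": {
  "commands": [0,-0.003,0,0,0,-0.003,0,0,0,-0.003,0,0,0,-0.003,0,0,0,-0.003,0,0]
}}

```text
clock: 58.3
position: [448.8, 64.6, 77.6]
ee_rot: [0.053, 0.999, 0.009, 0.001]
contact_force: [-5.8, 18.1, -1.7]
gripper_width: 51.2
```

Call:
{"name": "arm_command", "arguments": {
  "commands": [0,0.011,0,0,0,0,0,0,0,0,-0.03,0,0,0,-0.04,0,0,0,-0.04,0]
}}

```text
clock: 58.8
position: [445.1, 71.2, 185.0]
ee_rot: [0.052, 0.999, 0.003, -0.007]
contact_force: [1.3, 0.1, -0.2]
gripper_width: 51.4
```

Call:
{"name": "arm_command", "arguments": {
  "commands": [0,0,0,0,0,0,0,0,0,0,0,0,0,0,0,0,0,0,0,0]
}}

```text
clock: 59.3
position: [446.3, 69.6, 188.0]
ee_rot: [0.052, 0.999, 0.003, -0.005]
contact_force: [-0.1, -1.0, 0.3]
gripper_width: 51.2
```

Run:
```python
from h import *
st(); i=arm.camera_info("wrist"); save("wrist","w47.png")
print([(np.round(w(i,r["centre"]),1).tolist(),round(r["confidence"],2)) for r in arm.place_of("wrist","carriage_handle")])
save("top","t47.png")
plan([522,-350,165],-174,step=.035)
```

```text
t 59.3 p [446.3  69.6 188. ] R [[-0.994, 0.105, -0.009], [0.105, 0.994, 0.006], [0.009, 0.005, -1.0]] F [-0.1 -1.   0.3] w 51.2
[([443.9, 83.2, 96.0], 0.81)]
p [446.5  69.8 188.3] yaw 174.0 d [  75.5 -419.8  -23.3] dr -12.0
[-0.0092, -0.0315, 0.0018, -0.9235, -0.0086, -0.0317, 0.0018, -0.9235, -0.0081, -0.0318, 0.0018, -0.9235, -0.0076, -0.0319, 0.0018, -0.9235, -0.0071, -0.032, 0.0018, -0.9235]
[-0.0066, -0.0321, 0.0018, -0.9235, -0.0061, -0.0322, 0.0018, -0.9235, -0.0055, -0.0323, 0.0018, -0.9235, -0.005, -0.0324, 0.0018, -0.9235, -0.0045, -0.0325, 0.0018, -0.9235]
[-0.004, -0.0326, 0.0018, -0.9235, -0.0035, -0.0326, 0.0018, -0.9235, -0.0029, -0.0327, 0.0018, -0.9235, 0, 0, 0, 0, 0, 0, 0, 0]
```

View pics/t47.png

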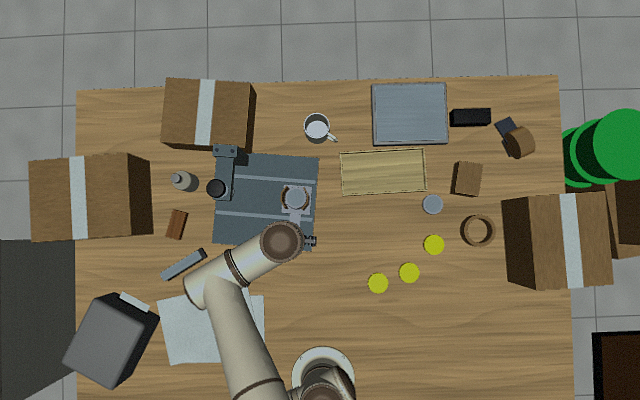

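Call:
{"name": "arm_command", "arguments": {
  "commands": [-0.009,-0.025,0.001,-0.9,-0.009,-0.032,0.001,-0.9,-0.008,-0.032,0.001,-0.9,-0.008,-0.032,0.001,-0.9,-0.007,-0.032,0.001,-0.9],
  "jaw": 0.92
}}

```text
clock: 59.95
position: [478.4, -87.3, 181.0]
ee_rot: [0.007, 1.0, 0.003, -0.005]
contact_force: [-0.0, 0.1, 1.0]
gripper_width: 78.7
```

Call:
{"name": "arm_command", "arguments": {
  "commands": [-0.007,-0.032,0.001,-0.9,-0.006,-0.032,0.001,-0.9,-0.006,-0.032,0.001,-0.9,-0.005,-0.032,0.001,-0.9,-0.004,-0.032,0.001,-0.9]
}}

```text
clock: 60.45
position: [510.0, -253.7, 172.6]
ee_rot: [-0.035, 0.999, 0.003, -0.006]
contact_force: [0.9, 0.7, -0.5]
gripper_width: 78.3
```

Call:
{"name": "arm_command", "arguments": {
  "commands": [-0.004,-0.032,0,-0.9,-0.003,-0.025,0,-0.9,0,0,0,0,0,0,0,0,0,0,0,0]
}}

```text
clock: 60.95
position: [520.8, -315.6, 168.1]
ee_rot: [-0.048, 0.999, 0.004, -0.009]
contact_force: [-0.5, -0.1, -0.5]
gripper_width: 78.8
```

Run:
```python
from h import *
st(); i=arm.camera_info("wrist"); save("wrist","w48.png")
```

```text
t 60.95 p [ 520.8 -315.6  168.1] R [[-0.995, -0.097, -0.018], [-0.097, 0.995, 0.007], [0.017, 0.009, -1.0]] F [-0.5 -0.1 -0.5] w 78.8
```

View pics/w48.png

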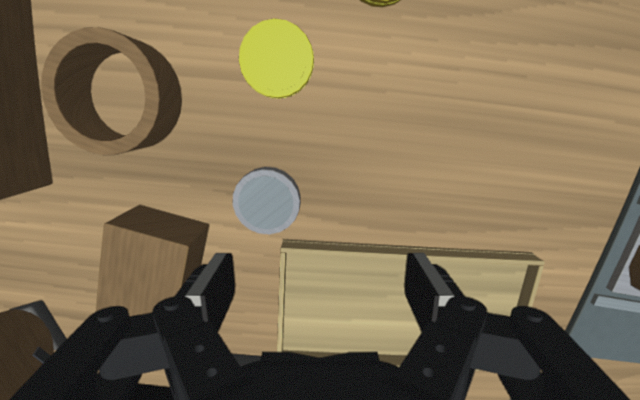

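Run:
```python
from h import *
i=arm.camera_info("wrist")
for uv,z in [((266.5,200.5),20),((210,225),60),((205,285),60),((140,207),60)]: print(uv,np.round(at_z(i,*uv,z),1))
p=at_z(i,266.5,200.5,20)
plan([p[0],p[1],90],-174,step=.042)
```

```text
(266.5, 200.5) [ 535.5 -362.2   20. ]
(210, 225) [ 549.3 -402.7   60. ]
(205, 285) [ 606.2 -407.2   60. ]
(140, 207) [ 539.2 -461.2   60. ]
p [ 520.8 -315.3  168.2] yaw -174.4 d [ 14.7 -46.9 -78.2] dr -0.4
[-0.0034, -0.016, 0.0261, -0.1385, -0.0033, -0.016, 0.0261, -0.1385, -0.0033, -0.016, 0.0261, -0.1385, 0, 0, 0, 0, 0, 0, 0, 0]
```

Run:
```python
from h import *
i=arm.camera_info("wrist")
for uv,z in [((209,224),0),((140,206),0),((195,242),60),((105,225),60),((283,241),24)]: print(uv,np.round(at_z(i,*uv,z),1))
```

```text
(209, 224) [ 572.  -422.6    0. ]
(140, 206) [ 559.4 -493.9    0. ]
(195, 242) [ 565.9 -415.4   60. ]
(105, 225) [ 558.2 -492.7   60. ]
(283, 241) [ 573.2 -343.8   24. ]
```

Call:
{"name": "arm_command", "arguments": {
  "commands": [-0.005,-0.022,0,0,-0.005,-0.022,0.02,0,0,0,0.025,0,0,0,0.025,0,0,0,0,0]
}}

```text
clock: 61.5
position: [536.2, -354.2, 98.7]
ee_rot: [-0.052, 0.999, 0.003, -0.006]
contact_force: [-0.7, -0.3, -0.5]
gripper_width: 78.5
```

Run:
```python
from h import *
st(); i=arm.camera_info("wrist"); save("wrist","w49.png")
plan([535.5,-362,50],-174,step=.042)
```

```text
t 61.5 p [ 536.2 -354.2   98.7] R [[-0.994, -0.105, -0.013], [-0.105, 0.994, 0.006], [0.013, 0.007, -1.0]] F [-0.7 -0.3 -0.5] w 78.5
p [ 537.6 -354.9  101. ] yaw -173.9 d [ -2.1  -7.1 -51. ] dr 0.1
[0.0014, -0.0034, 0.0255, 0.0336, 0.0014, -0.0034, 0.0255, 0.0336, 0, 0, 0, 0, 0, 0, 0, 0, 0, 0, 0, 0]
```

View pics/w49.png

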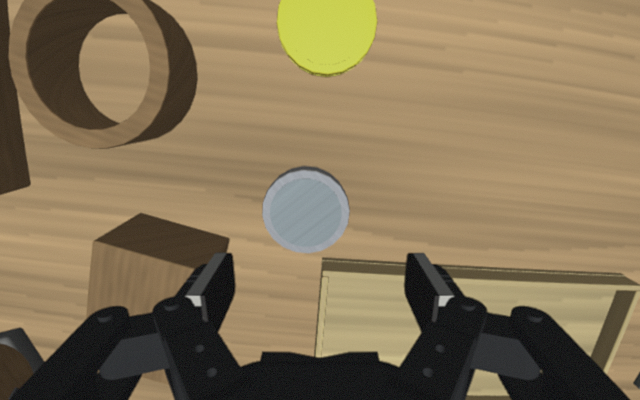

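Call:
{"name": "arm_command", "arguments": {
  "commands": [0.003,-0.007,0,0,0.001,0,0.02,0,0.001,0,0.02,0,0.001,0,0.015,0,0,0,0,0]
}}

```text
clock: 62.05
position: [537.6, -364.7, 55.4]
ee_rot: [-0.055, 0.998, -0.003, 0.003]
contact_force: [-1.0, -0.3, 0.5]
gripper_width: 78.7
```

Run:
```python
from h import *
st(); i=arm.camera_info("wrist"); save("wrist","w50.png")
plan([535.5,-362,5],-174,step=.042)
```

```text
t 62.05 p [ 537.6 -364.7   55.4] R [[-0.994, -0.111, 0.006], [-0.111, 0.994, -0.005], [-0.005, -0.005, -1.0]] F [-1.  -0.3  0.5] w 78.7
p [ 538.7 -365.3   56.9] yaw -173.6 d [ -3.2   3.3 -51.9] dr 0.4
[0.0014, 0.0018, 0.0259, 0.1945, 0.0014, 0.0018, 0.0259, 0.1945, 0, 0, 0, 0, 0, 0, 0, 0, 0, 0, 0, 0]
```

View pics/w50.png

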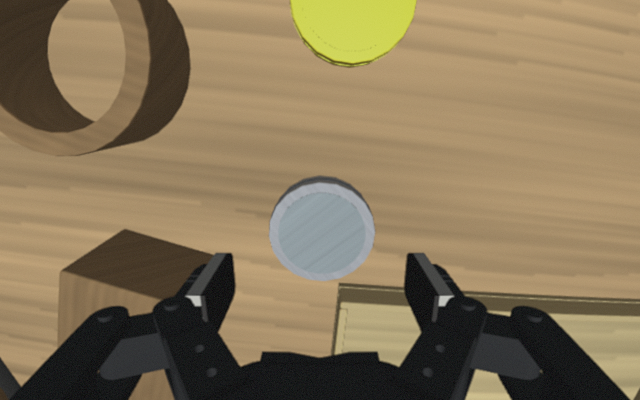

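Call:
{"name": "arm_command", "arguments": {
  "commands": [0.003,0.002,0.005,0,0.001,0,0.017,0,0.001,0,0.015,0,0,0,0.005,0,0,0,0,0]
}}

```text
clock: 62.6
position: [538.2, -366.1, 21.9]
ee_rot: [-0.057, 0.998, -0.007, 0.01]
contact_force: [-0.2, -0.3, -0.1]
gripper_width: 78.7
```

Run:
```python
from h import *
st(); i=arm.camera_info("wrist"); save("wrist","w51.png")
plan([535.5,-362,5],-174,step=.042)
```

```text
t 62.6 p [ 538.2 -366.1   21.9] R [[-0.993, -0.113, 0.022], [-0.113, 0.993, -0.013], [-0.02, -0.015, -1.0]] F [-0.2 -0.3 -0.1] w 78.7
p [ 538.5 -366.2   22.3] yaw -173.5 d [ -3.    4.2 -17.3] dr 0.5
[0.0025, 0.0045, 0.0173, 0.5084, 0, 0, 0, 0, 0, 0, 0, 0, 0, 0, 0, 0, 0, 0, 0, 0]
```

View pics/w51.png

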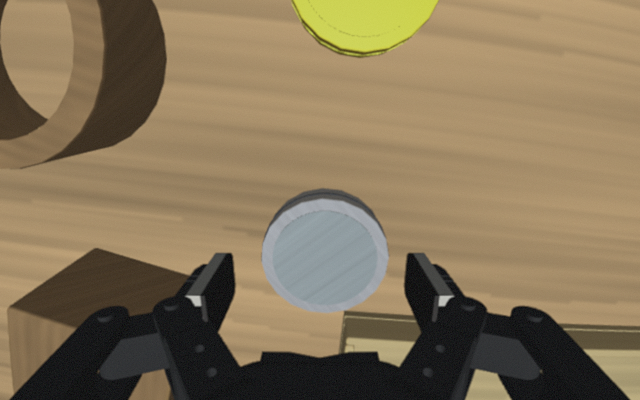

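Call:
{"name": "arm_command", "arguments": {
  "commands": [0.003,0.004,0.003,0,0,0,0.008,0,0,0,0.006,0,0,0,0,0,0,0,0,0]
}}

```text
clock: 63.15
position: [536.5, -362.9, 6.3]
ee_rot: [-0.057, 0.998, -0.008, 0.013]
contact_force: [0.1, -0.2, 0.9]
gripper_width: 78.2
```

Call:
{"name": "arm_command", "arguments": {
  "commands": [0,0,0,0,0,0,0,0,0,0,0,0,0,0,0,0,0,0,0,0],
  "jaw": 0.4
}}

```text
clock: 63.65
position: [537.2, -363.2, 7.1]
ee_rot: [-0.057, 0.998, -0.008, 0.013]
contact_force: [0.2, 0.5, 0.9]
gripper_width: 61.0
```

Call:
{"name": "arm_command", "arguments": {
  "commands": [0,0,-0.01,0,0,0,-0.02,0,0,0,-0.03,0,0,0,-0.03,0,0,0,0,0]
}}

```text
clock: 64.15
position: [533.6, -361.7, 100.4]
ee_rot: [-0.057, 0.998, -0.008, 0.011]
contact_force: [1.1, -0.3, 0.3]
gripper_width: 60.9
```

Run:
```python
from h import *
st(); save("wrist","w52.png")
plan([640,-225,110],-174,step=.03)
```

```text
t 64.15 p [ 533.6 -361.7  100.4] R [[-0.993, -0.114, 0.024], [-0.114, 0.993, -0.014], [-0.022, -0.017, -1.0]] F [ 1.1 -0.3  0.3] w 60.9
p [ 532.4 -360.9   98.2] yaw -173.5 d [107.6 135.9  11.8] dr 0.5
[-0.0204, 0.0205, -0.002, 0.0829, -0.0204, 0.0205, -0.002, 0.0829, -0.0203, 0.0205, -0.002, 0.0829, -0.0203, 0.0206, -0.002, 0.0829, -0.0203, 0.0206, -0.002, 0.0829]
[-0.0202, 0.0206, -0.002, 0.0829, 0, 0, 0, 0, 0, 0, 0, 0, 0, 0, 0, 0, 0, 0, 0, 0]
```

View pics/w52.png

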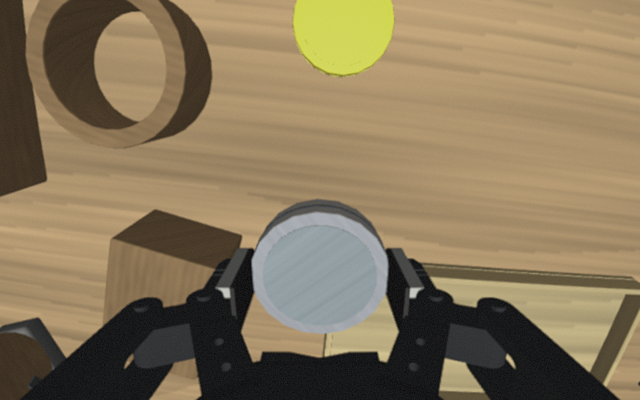

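Call:
{"name": "arm_command", "arguments": {
  "commands": [-0.02,0.02,-0.003,0,-0.02,0.021,-0.003,0,-0.02,0.021,-0.002,0,-0.02,0.021,-0.002,0,-0.02,0.021,-0.002,0]
}}

```text
clock: 64.7
position: [616.2, -244.6, 106.0]
ee_rot: [-0.052, 0.999, -0.004, 0.005]
contact_force: [-0.4, -1.0, -1.0]
gripper_width: 61.1
```

Call:
{"name": "arm_command", "arguments": {
  "commands": [-0.015,0.018,0,0,0,0,0,0,0,0,0,0,0,0,0,0,0,0,0,0]
}}

```text
clock: 65.2
position: [628.0, -221.3, 100.9]
ee_rot: [-0.053, 0.999, -0.003, 0.0]
contact_force: [0.3, 0.2, -0.9]
gripper_width: 61.2
```

Run:
```python
from h import *
st(); save("wrist","w53.png"); save("top","t53.png")
plan([645,-212,17],-174,step=.03)
```

```text
t 65.2 p [ 628.  -221.3  100.9] R [[-0.994, -0.106, 0.001], [-0.106, 0.994, -0.005], [-0.001, -0.005, -1.0]] F [ 0.3  0.2 -0.9] w 61.2
p [ 628.2 -221.4  101.2] yaw -173.9 d [ 16.8   9.4 -84.2] dr 0.1
[-0.0059, 0.0025, 0.0281, 0.0322, -0.0059, 0.0025, 0.0281, 0.0322, -0.0059, 0.0025, 0.0281, 0.0322, 0, 0, 0, 0, 0, 0, 0, 0]
```

View pics/w53.png

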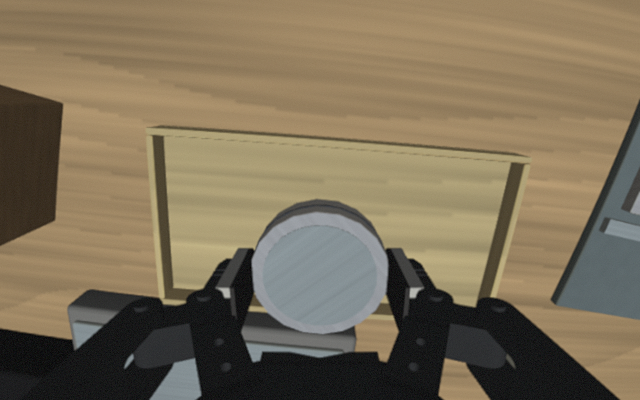

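Call:
{"name": "arm_command", "arguments": {
  "commands": [-0.007,0.002,0.015,0,-0.006,0.002,0.025,0,0,0,0.02,0,0,0,0,0,0,0,0,0]
}}

```text
clock: 65.8
position: [641.9, -218.0, 37.5]
ee_rot: [-0.052, 0.999, -0.003, 0.002]
contact_force: [0.2, 0.2, -0.4]
gripper_width: 61.0
```

Run:
```python
from h import *
st(); save("wrist","w54.png")
plan([645,-212,15],-174,step=.03)
```

```text
t 65.8 p [ 641.9 -218.    37.5] R [[-0.995, -0.103, 0.003], [-0.103, 0.995, -0.006], [-0.003, -0.006, -1.0]] F [ 0.2  0.2 -0.4] w 61.0
p [ 641.5 -217.8   37.3] yaw -174.1 d [  3.5   5.8 -22.3] dr -0.1
[-0.0041, 0.0054, 0.0223, -0.1049, 0, 0, 0, 0, 0, 0, 0, 0, 0, 0, 0, 0, 0, 0, 0, 0]
```

View pics/w54.png

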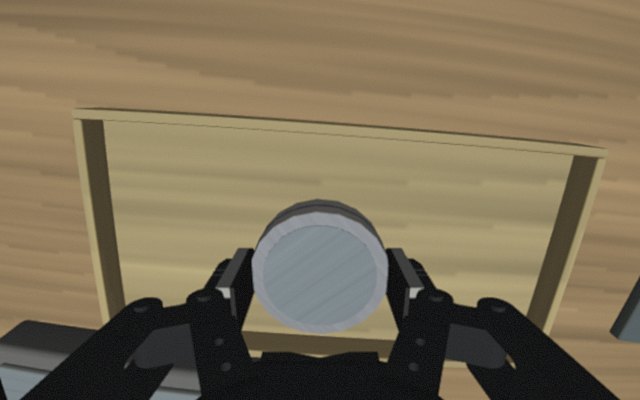

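Call:
{"name": "arm_command", "arguments": {
  "commands": [0,0.002,0.01,0,0,0,0.008,0,0,0,0.003,0,0,0,0,0,0,0,0,0]
}}

```text
clock: 66.35
position: [642.9, -216.1, 17.2]
ee_rot: [-0.051, 0.999, -0.003, 0.004]
contact_force: [-0.4, 0.0, -0.3]
gripper_width: 61.2
```

Call:
{"name": "arm_command", "arguments": {
  "commands": [0,0,0,0,0,0,0,0,0,0,0,0,0,0,0,0,0,0,0,0],
  "jaw": 0.9
}}

```text
clock: 66.85
position: [644.2, -216.4, 19.2]
ee_rot: [-0.052, 0.999, -0.004, 0.005]
contact_force: [0.3, -0.6, -0.1]
gripper_width: 77.1
```

Call:
{"name": "arm_command", "arguments": {
  "commands": [0,0,-0.02,0,0,0,-0.03,0,0,0,-0.04,0,0,0,-0.04,0,0,0,-0.04,0]
}}

```text
clock: 67.35
position: [638.2, -214.6, 186.1]
ee_rot: [-0.051, 0.999, -0.002, -0.004]
contact_force: [1.0, 0.2, 0.0]
gripper_width: 76.6
```

Call:
{"name": "arm_command", "arguments": {
  "commands": [0.03,0,-0.03,0,0.03,0,-0.03,0,0.03,0,-0.01,0,0.03,0,0,0,0,0,0,0]
}}

```text
clock: 67.85
position: [518.4, -227.6, 268.3]
ee_rot: [-0.052, 0.999, -0.004, 0.005]
contact_force: [1.0, -1.0, 0.6]
gripper_width: 76.8
```

Call:
{"name": "arm_command", "arguments": {
  "commands": [0.04,0.0,0,0,0.04,0,0,0,0.03,0,0,0,0,0,0,0,0,0,0,0]
}}

```text
clock: 68.35
position: [406.6, -239.3, 267.4]
ee_rot: [-0.052, 0.999, -0.005, 0.007]
contact_force: [-0.6, -0.2, -0.2]
gripper_width: 76.4
```

Run:
```python
from h import *
st(); save("wrist","w55.png"); im=save("scene","s55.png"); save("top","t55.png")
cv2.imwrite("pics/s55z.png",cv2.resize(im[160:320,210:430,::-1],None,fx=3.6,fy=3.6,interpolation=cv2.INTER_CUBIC))
for n in("scene","top"):
  i=arm.camera_info(n)
  for t in["tube_floor","carriage_handle","knob_top"]: print(n,t,[(np.round(w(i,r["centre"]),1).tolist(),round(r["confidence"],2)) for r in arm.place_of(n,t)])
```

```text
t 68.35 p [ 406.6 -239.3  267.4] R [[-0.994, -0.104, 0.014], [-0.104, 0.995, -0.009], [-0.013, -0.01, -1.0]] F [-0.6 -0.2 -0.2] w 76.4
scene tube_floor [([563.1, 66.8, 19.4], 0.94)]
scene carriage_handle [([442.4, 82.5, 96.7], 0.72)]
scene knob_top [([584.0, 269.4, 262.8], 0.83), ([643.5, -207.0, 6.0], 0.56)]
top tube_floor [([567.7, 70.7, 18.0], 0.61)]
top carriage_handle []
top knob_top [([588.8, 266.4, 261.3], 0.83), ([788.3, -3.9, 2.3], 0.16)]
```

View pics/s55z.png

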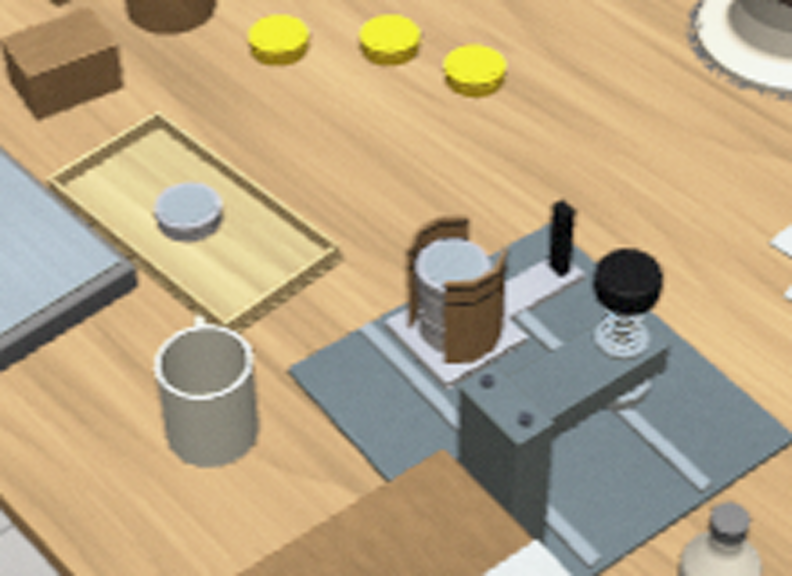

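View pics/t55.png

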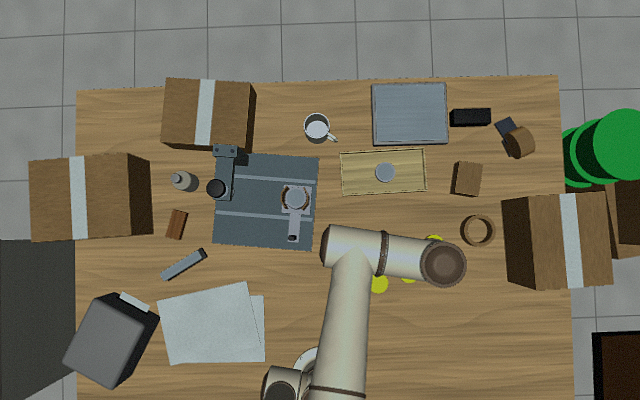

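Run:
```python
from h import *
print(arm.job_done()); st()
```

```text
the job is handed in; nothing more can be done
None
the job is handed in; nothing more can be done
```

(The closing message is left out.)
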